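Close and lock a hinged drill jig on a tilting angle plate

ROBOT

A 6-joint arm with a two-finger parallel gripper is mounted at the origin on the work surface. World frame = base frame: x ahead of the robot, y to its left, z up, the work surface at z = 0. Lengths are in mm, angles in rad, forces in N, time in s.
With the tool pointing down it reaches from about 350 to 875 mm from the base axis. Payload 4.2 kg.
Tool frame: the origin (TCP) lies midway between the tips of the shut fingers; the grasp point (between the pads) lies 19 mm behind it (arm.grip_depth is the distance from the TCP to the grasp point, in mm); z points along the fingers, y is the direction in which the jaws open and shut (so a half turn about z gives the same grasp; the last joint's range is limited). The gripper opens to 87 mm and grips with 3 to 60 N. Pads are 19 mm wide; open, the fingers measure 117 mm over their backs; the gripper's body (75 mm by 190 mm) begins 51 mm behind the grasp point.
Start: joints at [-0.903, 0.385, 0.008, 0, -1.194, -0.259], TCP at [248.456, -573.471, 222.55] pointing down, gripper open.
Joint ranges: [-3.14, 3.14], [-1.21, 2.06], [-1.07, 1.41], [-3.16, 2.05], [-2.99, -0.16], [-3.1, 3.1]. Speed limits (rad/s): [2.79, 2.79, 3.14, 3.14, 3.14, 3.14].

INTERFACE

Orientations are given as a 3x3 rotation matrix whose columns are the frame's x, y, z axes.
In Python, from rig import monitor, read_camera, get_calibration, arm gives the robot as it stands. The module is installed in compiled form; this text tells all that it offers.
- The arm moves only by the tool play_rows, never from a script. Its argument "rows" is text: rows parted by semicolons, each of 5 numbers parted by spaces: the shift along the tool's x, y, z in cm, then the turn about the tool's z in rad, then the closure, from -1 (fully open) to 1 (shut), so that 0 is half open. A call has 1 to 12 rows; each row shifts and turns the commanded pose from where the row before left it, along the tool's axes as they then stand; what a row does not reach is not made up. A row lasts 1/12 s, in which the tool goes at most 41.7 mm and 7.16 degrees, less where a joint would pass 70% of its speed; a pose out of reach is approached as far as the arm can. A call is refused whole if a number of a shift passes 4.17 or a number of a turn 0.125, either way. A call with a gripper value outside its range is refused whole. The fingers move at their own pace and stop on an object; "force" is the grip in N (left out, the last holds). Time passes only in rows, so rows that do not move let the fingers close. It gives the time, the measured TCP pose, the force and the opening at its end, in the units of the state.
- monitor.state(): the state, without advancing time (a new reading comes with each control period).
- read_camera(name): name is "scene" or "top" or "wrist"; returns the picture (384x512x3 uint8, red, green, blue); there is no depth.
- get_calibration(name): a dict with "K" (3x3 intrinsics, pixels), "dist_coeffs" ([k1, k2, p1, p2, k3] as OpenCV has them; the pictures are not rectified), "cam_to_world" (4x4, takes a point from camera to world coordinates). Camera axes: x right, y down, z forward; pixel columns grow to the right and rows downward; lengths in mm; the calibration is good to about 2 mm. A picture is of the moment at which its call begins: read the wrist's pose just before it. get_calibration takes no time and is no camera call; for the wrist camera it gives the pose at the moment of the call.
- arm.hand_in(): hands the job in, once; it reports no verdict.
The state is a dict: "clock": time; "q": joint angles; "qvel": joint speeds; "joint_efforts": joint torques, N m; "ee_pos": TCP position; "tcp_rot": TCP orientation; "ft_force": force on the tool from outside, world axes, zero at the start; "ft_torque": the same for the moment, N m; "width": finger opening in mm.
Only numpy, scipy, OpenCV 4.12 (cv2) and the standard library are available. Lean on these libraries where they do the work, as an engineer would, in place of code of your own. Each camera call takes 0.05 s, during which the arm holds its last target.

TASK

The drill jig on the tilted angle plate is loaded with its brass part, but it stands open and the red wing of its quarter-turn screw has been left askew. Set the wing in line with the slot so that the hinged leaf can pass over it, swing the leaf down fully home without letting it slam, then turn the wing a quarter turn clockwise until it drops into its locked detent, and let go. Leave the tools lying around it where they are.

Things in the scene. Friction and masses are not known exactly. Their poses are not given: they have to be found in the camera images.
- nest: Fixed drill jig on the sloping top of the angle plate. Origin: centre of the grey sloping face, 85 mm above the bench. z: square to the slope, 30 deg from vertical, leaning to the robot; x: straight uphill, away from the robot; y: level, left. Jig base 130 x 124 x 12 mm on it, dark rest block under the leaf's end (52 x 34 mm at y = -40, top z = 32), brass part (74 x 44 mm at y = 12, top z = 30).
- hinge (a point): Fixed point mid-way on the leaf's hinge axis, at nest x = 0, y = 52, z = 37 mm; axes as nest's, the hinge runs along x. Two lugs of 20 x 20 mm stand at x = +-43 mm, up to nest z = 47. The closed leaf lies from here to the right (-y), its top face at nest z = 42.
- leaf (a joint): Leaf angle, rad: 0 = closed on its rest, parallel to the slope; grows as it opens up and over to the left (+y); 1.57 = square to the slope; stop at 2.0; starts at 1.55 to 1.95. The hinge is snug: the leaf stays where it is left, even part-way, and must be pushed right down (2 to 4 N at the edge). If the wing is over 0.25 rad out of line the leaf lands on it near 0.3 rad and must not be forced.
- leaf_edge (a point): Middle of the leaf's free edge on its outer face (on top when closed). y: to the hinge; z: out of that face; x: along the edge. Leaf: aluminium plate, 110 mm along the hinge, 10 mm thick, 0.32 kg, free edge 132 mm from the hinge axis, which lies at half its thickness. Two drill bushes, 18 mm wide, stand 3.5 mm proud, 40 mm from the hinge axis, 27 mm either side of the middle.
- slot (a point): Centre of the leaf's slot on its outer face, moving with the leaf; axes as leaf_edge. The slot is 48 mm long towards the hinge (70 to 118 mm from the hinge axis), 16 mm wide, closed all round; the flat strips beside it are 47 mm wide each. The wing passes through it when in line.
- latch (a joint): Screw angle, rad: 0 = wing in line with the slot (along nest y), at a stop; grows clockwise seen from above; 1.571 = locked, wing along nest x, at a stop. Starts at 0.35 to 0.9. A 10 N spring holds the screw down; it turns with light friction (0.03 N m) and stays where left. Past about 1.3 rad it turns on by itself and drops 3 mm into its detent at 1.571; a tight grip holds it up until let go.
- wing (a point): Middle of the screw's red wing, an upright bar 32 mm long, 8 mm thick, 24 mm high (12 mm below to 12 mm above this point), at nest x = 0, y = -40, z = 57.5 mm. z: along the screw, as nest z; y: along the 32 mm; x: through the 8 mm. Its underside is 3.5 mm above the closed leaf when unlocked, 0.5 mm when locked. Beside it only the open leaf, over 60 mm to the left, stands higher.
- setup_block: Bystander: steel set-up block 76 x 50 x 25 mm with holes, lying on the tooling plate to the right of the angle plate. Origin: centre of its underside.
- hex_key: Bystander: hex key with a yellow T grip, about 130 mm long, lying on the bench to the right. Origin: underside, near the middle of the grip.
- dividers: Bystander: spring dividers with black grips, about 135 mm long, lying on the bench to the left. Origin: underside, near its middle.
- oiler: Bystander: white oil bottle with a red cap, 44 mm across, 100 mm tall, standing on the bench to the left. Origin: centre of its underside.

How it is judged:
By the outcome, as a careful person would: the job done as asked, in the order asked, and still so for the second after the job is handed in, with the robot touching nothing.
It also fails if it takes over 61 s, if anything falls off the work surface, if the arm or the gripper's body presses on something with over 40 N, if the wrist force passes 120 N, or if a joint passes its speed limit or range.

## Working session

There is one attempt and no reset: what is moved stays moved. The work goes in short steps, Python scripts to look and compute and a tool call to move; the robot and the scene stay as the last step left them, time stands still between calls to the robot, and variables do not carry over. Pictures are saved under pics/ and viewed, and the job is handed in when it is done.

Besides the shell and the picture viewer there is one more tool, called after "Request:" in YAML: its name, and indented under it one key for each argument. play_rows: Moves the arm, as the interface text tells. Its arguments: {"type":"object","properties":{"rows":{"type":"string"},"force":{"type":"number"}},"required":["rows"]}

```bash
mkdir -p pics; python3 - <<'E'
from rig import monitor, read_camera, get_calibration, arm
import cv2,numpy as np
s=monitor.state();print(s['clock'],s['ee_pos'],s['tcp_rot'],s['width'])
for n in ['scene','top']:
    c=get_calibration(n);print(n,c['K'],c['dist_coeffs'],c['cam_to_world'])
    cv2.imwrite(f'pics/{n}0.png',cv2.cvtColor(read_camera(n),cv2.COLOR_RGB2BGR))
E
```

```text
0.0 [ 248.22211812 -572.94145937  221.47680561] [[-9.17673871e-01 -3.97333336e-01 -9.41152544e-04]
 [-3.97334437e-01  9.17671888e-01  1.91084586e-03]
 [ 1.04426470e-04  2.12748564e-03 -9.99997731e-01]] 86.89165549240428
scene [[447.86936813   0.         254.88863593]
 [  0.         447.86936813 182.65741372]
 [  0.           0.           1.        ]] [-0.15063938  0.          0.          0.          0.        ] [[ 2.36338546e-01  8.23852073e-01 -5.15181379e-01  1.08313708e+03]
 [ 9.71670220e-01 -2.00950466e-01  1.24402146e-01 -7.25201037e+01]
 [-1.03697241e-03 -5.29987426e-01 -8.48004866e-01  9.24755154e+02]
 [ 0.00000000e+00  0.00000000e+00  0.00000000e+00  1.00000000e+00]]
top [[346.4347323    0.         255.58950516]
 [  0.         346.4347323  191.18514504]
 [  0.           0.           1.        ]] [-0.08292418  0.          0.          0.          0.        ] [[-3.82949094e-03 -9.98405730e-01  5.63145968e-02  5.35615050e+02]
 [-9.99475687e-01  2.01084058e-03 -3.23157482e-02  4.00960462e+01]
 [ 3.21509885e-02 -5.64088232e-02 -9.97889953e-01  8.18958571e+02]
 [ 0.00000000e+00  0.00000000e+00  0.00000000e+00  1.00000000e+00]]
```

View pics/scene0.png

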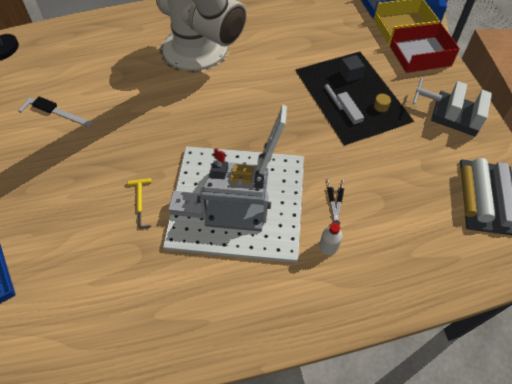

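View pics/top0.png

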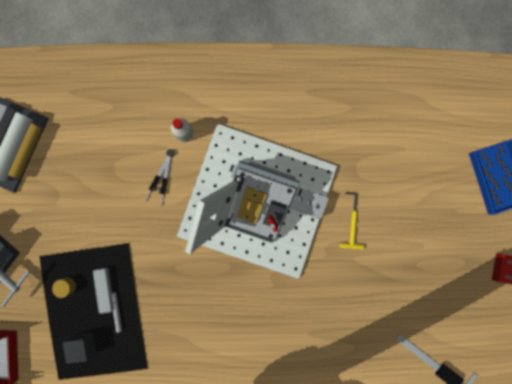

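```bash
python3 - <<'E'
import cv2
t=cv2.imread('pics/top0.png')[120:285,170:345];cv2.imwrite('pics/top0c.png',cv2.resize(t,None,fx=4.5,fy=3.6*1.25*0.8*1.0 if 0 else 3.6,interpolation=cv2.INTER_CUBIC) if 0 else cv2.resize(t,None,fx=3.6,fy=3.6,interpolation=cv2.INTER_CUBIC))
t=cv2.imread('pics/scene0.png')[100:260,160:310];cv2.imwrite('pics/scene0c.png',cv2.resize(t,None,fx=3.7,fy=3.7,interpolation=cv2.INTER_CUBIC))
E
```

```text
(no output)
```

View pics/top0c.png

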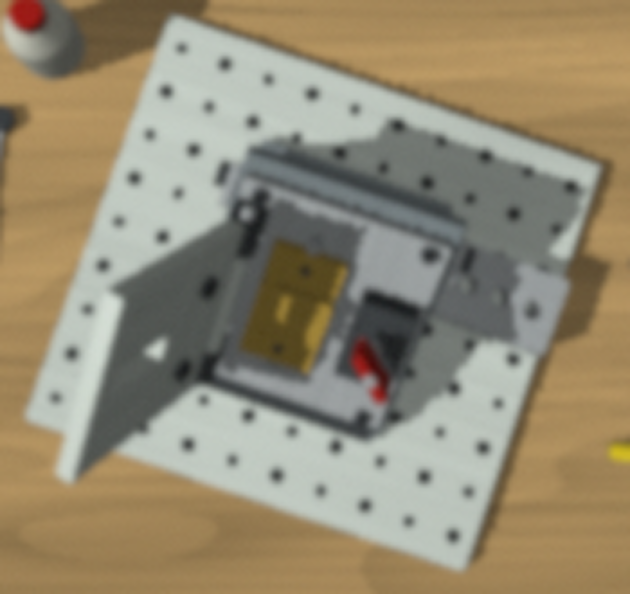

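View pics/scene0c.png

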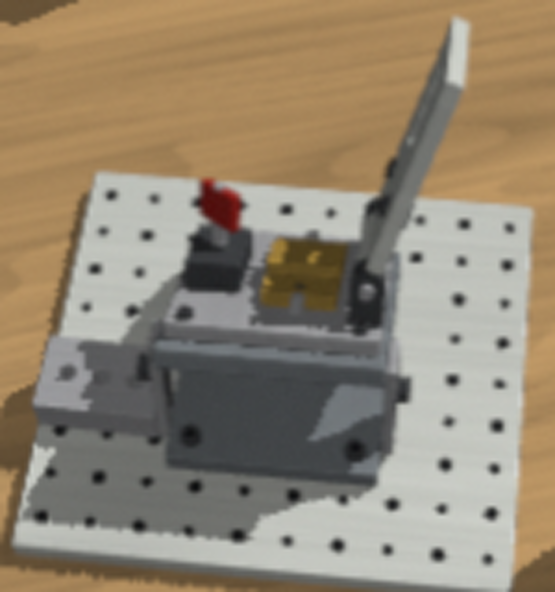

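```bash
cat > h.py <<'E'
import numpy as np,cv2
from scipy.optimize import least_squares
def proj(c,P):
    T=np.linalg.inv(c['cam_to_world']);
    r,_=cv2.Rodrigues(T[:3,:3])
    return cv2.projectPoints(np.array(P,float).reshape(-1,3),r,T[:3,3],c['K'],np.array(c['dist_coeffs']))[0].reshape(-1,2)
def nestR(yaw):
    c,s=np.cos(yaw),np.sin(yaw); Rz=np.array([[c,-s,0],[s,c,0],[0,0,1]])
    a=np.pi/6; Ry=np.array([[np.cos(a),0,-np.sin(a)],[0,1,0],[np.sin(a),0,np.cos(a)]])
    return Rz@Ry
def n2w(p,P): return np.array([p[0],p[1],85])+np.array(P,float).reshape(-1,3)@nestR(p[2]).T
def leafpt(phi,x,r,out=5): # nest coords
    return [x,52-r*np.cos(phi)+out*np.sin(phi),37+r*np.sin(phi)+out*np.cos(phi)]
def ray(c,px):
    u=cv2.undistortPoints(np.array(px,float).reshape(-1,1,2),c['K'],np.array(c['dist_coeffs'])).reshape(-1,2)
    T=c['cam_to_world'];return T[:3,3],np.c_[u,np.ones(len(u))]@T[:3,:3].T
E
python3 - <<'E'
from rig import get_calibration
from h import *
ct,cs=get_calibration('top'),get_calibration('scene')
sc=lambda a:np.array(a,float)/3.6+[170,120]-0.4
ss=lambda a:np.array(a,float)/3.7+[160,100]-0.4
top=[([65,-62,12],(460,243)),([-65,-62,12],(370,436)),([-65,62,12],(210,380)),([37,34,30],(280,240)),([37,-10,30],(350,262)),([-37,-10,30],(310,376)),([-37,34,30],(240,356)),([0,-40,57.5],(369,371))]
scn=[([65,-62,12],(165,325)),([65,62,12],(385,348)),([37,34,30],(343,310)),([37,-10,30],(260,300)),([0,-40,57.5],(221,205)),]
lt=[(55,132,-5,(122,292)),(55,132,5,(103,295)),(-55,132,-5,(75,480)),(-55,132,5,(57,474))]
ls=[(55,132,-5,(449,90)),(55,132,5,(468,85))]
def f(p):
    r=[(proj(ct,n2w(p,P))-sc(u)).ravel() for P,u in top]+[(proj(cs,n2w(p,P))-ss(u)).ravel() for P,u in scn]
    r+=[(proj(ct,n2w(p,leafpt(p[3],x,rr,o)))-sc(u)).ravel() for x,rr,o,u in lt]
    r+=[(proj(cs,n2w(p,leafpt(p[3],x,rr,o)))-ss(u)).ravel() for x,rr,o,u in ls]
    return np.concatenate(r)
s=least_squares(f,[500,0,-.31,1.75],loss='soft_l1')
print(s.x);print(f(s.x).reshape(-1,2).round(1).tolist())
print('wing',n2w(s.x,[0,-40,57.5]))
E
```

```text
[ 5.55914807e+02  1.18085821e+01 -3.17558203e-01  1.89318468e+00]
[[-1.8, -0.8], [3.2, -3.3], [-6.5, -5.3], [-2.3, 0.8], [-0.8, 1.6], [-0.2, -0.2], [-0.8, -1.1], [1.4, -2.1], [-0.8, -0.3], [-1.0, -2.5], [-1.8, -7.0], [-0.1, -5.6], [-1.1, 0.2], [-0.3, 0.6], [-0.0, -2.9], [-0.5, 0.2], [0.0, -0.8], [-0.5, -2.7], [-0.9, 0.5]]
wing [[516.11237551 -17.21432189 134.79646072]]
```

```bash
python3 - <<'E'
from rig import *
from rig import get_calibration,read_camera,monitor
import numpy as np
c=get_calibration('wrist');s=monitor.state()
T=c['cam_to_world'];R=s['tcp_rot'];R=np.array(R)
print(c['K'],c['dist_coeffs']);print('in tool',R.T@(T[:3,3]-s['ee_pos']),(R.T@T[:3,:3]).round(3))
E
```

```text
[[313.7878376    0.         257.89208378]
 [  0.         313.7878376  186.10836593]
 [  0.           0.           1.        ]] [-0.02320633  0.          0.          0.          0.        ]
in tool [ 7.46070068e+01  1.55414598e-01 -1.62161242e+02] [[ 0.    -0.962 -0.274]
 [ 1.     0.    -0.   ]
 [ 0.    -0.274  0.962]]
```

Request:
play_rows:
  rows: "-2 1.6 -1.5 0 -1;-2.7 2.2 -1.5 0 -1;-2.7 2.2 -1.5 0 0;-2.7 2.2 -1.5 0 1;-2.7 2.2 -1 0 1;-2.7 2.2 -1 0 1;-2.7 2.2 -1 0 1;-2.7 2.2 -1 0 1;-2.7 2.2 -1 0 1;-2.7 2.2 -1 0 1;-2.7 2.2 0 0 1;-2.7 2.2 0 0 1"
  force: 20

```text
clock: 1.1
ee_pos: [437.3, -209.0, 343.1]
tcp_rot: [[-0.918, -0.398, 0.001], [-0.398, 0.918, 0.0], [-0.001, -0.0, -1.0]]
ft_force: [0.2, -0.3, -0.3]
width: 28.2
```

Request:
play_rows:
  rows: "-2.7 2.2 0 0 1;-2.7 2.2 0 0 1;-2.7 2.2 0 0 1;-2.7 2.2 0 -0.12 1;0 0 0 -0.12 1;0 0 0 -0.12 1;0 0 0 -0.12 1;0 0 0 -0.12 1;0 0 0 -0.12 1;0 0 0 -0.12 1;0 0 0 0 1;0 0 0 0 1"

```text
clock: 2.1
ee_pos: [500.7, -87.0, 342.2]
tcp_rot: [[-0.319, -0.948, -0.001], [-0.948, 0.319, 0.0], [0.0, 0.001, -1.0]]
ft_force: [-0.3, -0.8, 0.0]
width: 0.3
```

```bash
python3 - <<'E'
from rig import get_calibration,read_camera,monitor
import numpy as np,cv2,json
c=get_calibration('wrist');s=monitor.state()
np.savez('w1.npz',**{k:np.array(v) for k,v in c.items()})
cv2.imwrite('pics/w1.png',cv2.cvtColor(read_camera('wrist'),cv2.COLOR_RGB2BGR))
print(s['clock'],s['ee_pos'],np.array(s['tcp_rot']).round(3),s['q'],s['width'],s['ft_force'])
E
```

```text
2.1 [500.67050579 -86.98969426 342.15919717] [[-0.319 -0.948 -0.001]
 [-0.948  0.319  0.   ]
 [ 0.     0.001 -1.   ]] [ 1.47702720e-01  1.19279375e-01 -5.42446235e-02 -2.50611016e-04
 -1.39812985e+00 -4.72791942e-01] 0.28273096448867263 [-0.32980767 -0.77126257  0.03253582]
```

View pics/w1.png

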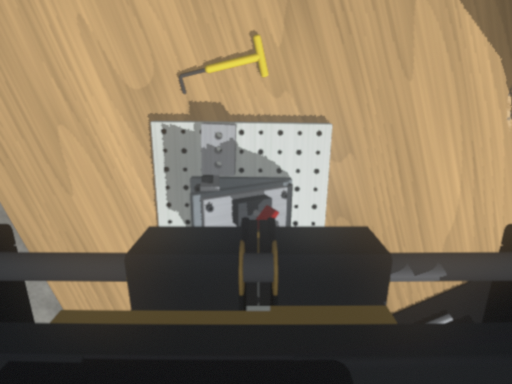

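Request:
play_rows:
  rows: "-3 0 0 0 1;-3 0 0 0 1;-3 0 0 0 1;-3 0 0 0 1;0 0 0 0 1;0 0 0 0 1"

```text
clock: 2.65
ee_pos: [539.0, 28.0, 341.9]
tcp_rot: [[-0.316, -0.949, -0.001], [-0.949, 0.316, -0.0], [0.001, 0.001, -1.0]]
ft_force: [-0.3, -0.0, -0.2]
width: 0.5
```

```bash
python3 - <<'E'
from rig import get_calibration,read_camera,monitor
import numpy as np,cv2,json
c=get_calibration('wrist');s=monitor.state()
np.savez('w2.npz',**{k:np.array(v) for k,v in c.items()})
im=cv2.cvtColor(read_camera('wrist'),cv2.COLOR_RGB2BGR)
cv2.imwrite('pics/w2.png',im)
cv2.imwrite('pics/w2c.png',cv2.resize(im[60:240,140:350],None,fx=3.3,fy=3.3,interpolation=cv2.INTER_CUBIC))
print(s['clock'],s['ee_pos'])
E
```

```text
2.65 [539.02683868  28.00085226 341.90427026]
```

View pics/w2c.png

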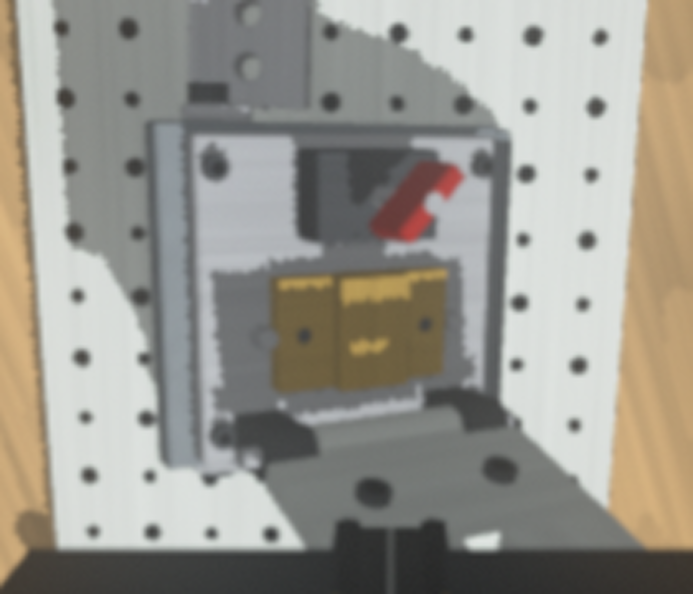

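```bash
python3 - <<'E'
from rig import get_calibration
from h import *
ct,cs=get_calibration('top'),get_calibration('scene'); cw=dict(np.load('w2.npz'))
im=cv2.imread('pics/w2.png');
def red(im):
    b,g,r=[im[...,i].astype(int) for i in range(3)]
    return ((r>90)&(r>2*g)&(r>2*b)).astype(np.uint8)
m=red(im);m[:60]=0;ys,xs=np.nonzero(m);print('wrist red',xs.mean(),ys.mean(),cv2.minAreaRect(np.c_[xs,ys].astype(np.float32)))
cen={'w':(xs.mean(),ys.mean())}
for n in 'top','scene':
    m=red(cv2.imread(f'pics/{n}0.png'));ys,xs=np.nonzero(m)
    lo,hi=((255,290),(200,240)) if n=='top' else ((205,235),(140,170))
    k=(xs>lo[0])&(xs<lo[1])&(ys>hi[0])&(ys<hi[1]);cen[n]=(xs[k].mean(),ys[k].mean())
print(cen)
sc=lambda a:np.array(a,float)/3.6+[170,120]-0.4
sw=lambda a:np.array(a,float)/3.3+[140,60]-0.4
L=[(cw,[37,-10,30],sw((272,278))),(cw,[-37,-10,30],sw((447,268))),(cw,[-37,34,30],sw((443,375))),(cw,[37,34,30],sw((272,392))),(cw,[65,-62,12],sw((192,132))),(cw,[-65,-62,12],sw((493,132))),
(ct,[65,-62,12],sc((460,243))),(ct,[37,34,30],sc((280,240))),(ct,[37,-10,30],sc((350,262))),(ct,[-37,-10,30],sc((310,376))),(ct,[-37,34,30],sc((240,356))),
(cw,[0,-40,57.5],cen['w']),(ct,[0,-40,57.5],cen['top']),(cs,[0,-40,57.5],cen['scene'])]
lt=[(55,132,-5,(122,292)),(55,132,5,(103,295)),(-55,132,-5,(75,480)),(-55,132,5,(57,474))]
def f(p):
    r=[(proj(c,n2w(p,P))-u).ravel() for c,P,u in L]
    r+=[(proj(ct,n2w(p,leafpt(p[3],x,rr,o)))-sc(u)).ravel() for x,rr,o,u in lt]
    return np.concatenate(r)
s=least_squares(f,[550,0,-.31,1.75],loss='soft_l1')
print(s.x);print(f(s.x).reshape(-1,2).round(1).tolist())
# wing triangulation
A=np.zeros((3,3));b=np.zeros(3)
for c,k in ((cw,'w'),(ct,'top'),(cs,'scene')):
    o,d=ray(c,cen[k]);d=d[0]/np.linalg.norm(d);M=np.eye(3)-np.outer(d,d);A+=M;b+=M@o
print('tri',np.linalg.solve(A,b),'fit wing',n2w(s.x,[0,-40,57.5]))
# base right edge in nest
for px in [(192,132),(493,132),(272,278),(447,268)]:
    o,d=ray(cw,sw(px)); R=nestR(s.x[2]); O=np.array([*s.x[:2],85]); z=12 if px[1]<140 else 30
    t=(z-R[:,2]@(o-O))/(R[:,2]@d[0]); print(px,R.T@(o+t*d[0]-O))
# wing angle: overlay predicted top rectangle
big=cv2.resize(im[60:240,140:350],None,fx=3.3,fy=3.3,interpolation=cv2.INTER_CUBIC)
for th,col in ((.6,(0,255,0)),(.8,(255,0,0))):
    P=[]
    for a,w in ((16,4),(16,-4),(-16,-4),(-16,4)):
        P.append([ -a*np.sin(th)*-1*1 + w*np.cos(th)*1, -40+a*np.cos(th)+ -w*np.sin(th), 69.5])
    q=(proj(cw,n2w(s.x,P))-[140,60]+.4)*3.3
    cv2.polylines(big,[q.astype(int)],True,col,1)
cv2.imwrite('pics/w2o.png',big)
E
```

```text
wrist red 268.9620253164557 122.62025316455696 ((270.00860595703125, 121.85343170166016), (5.108815670013428, 25.602802276611328), 40.23635482788086)
{'w': (np.float64(268.9620253164557), np.float64(122.62025316455696)), 'top': (np.float64(271.07894736842104), np.float64(222.5)), 'scene': (np.float64(221.25806451612902), np.float64(154.8709677419355))}
[ 5.55918060e+02  1.15702074e+01 -3.35370165e-01  1.87798784e+00]
[[4.1, 0.3], [2.7, -0.1], [2.9, 0.1], [4.5, 1.3], [-0.8, -0.8], [-0.2, 0.1], [-1.4, -0.2], [-2.0, 0.6], [-0.6, 1.7], [-0.5, -0.2], [-0.9, -1.5], [-4.0, -3.2], [2.2, -1.7], [-2.9, 0.1], [0.8, 0.1], [1.1, -3.5], [-0.3, -0.5], [0.1, -1.6]]
tri [512.33054202 -11.44595286 128.93180013] fit wing [[515.60501481 -16.73917083 134.79646072]]
(192, 132) [ 64.00837456 -61.06368373  12.        ]
(493, 132) [-65.37590234 -62.12306936  12.        ]
(272, 278) [ 42.25810493 -10.6361658   30.        ]
(447, 268) [-32.83074713 -10.10142976  30.        ]
```

View pics/w2o.png

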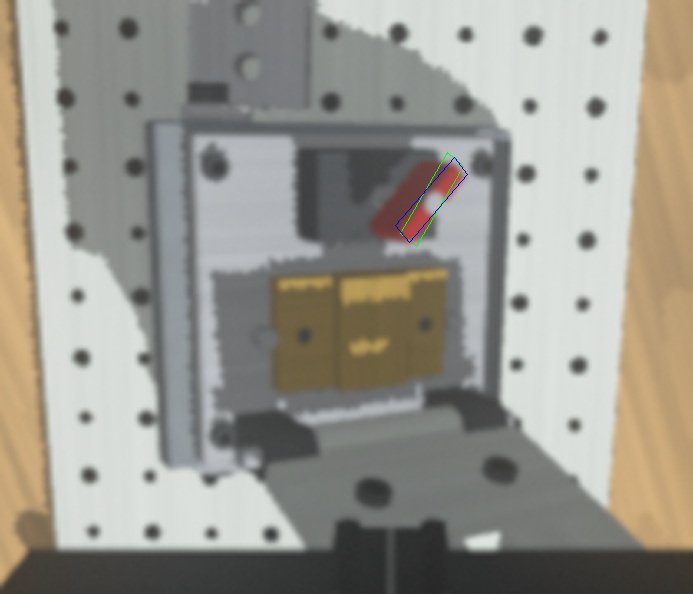

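Request:
play_rows:
  rows: "2.2 2 0 0 1;2.2 2 0 0 1;2.2 1.9 0 0 1;0 0 3 0 1;0 0 3 0 1;0 0 3 0 1;0 0 3 0 1;0 0 3 0 1;0 0 3 0 1;0 0 2 0 1;0 0 1.5 0 1;0 0 0 0 1"

```text
clock: 3.7
ee_pos: [459.3, -18.7, 124.8]
tcp_rot: [[-0.32, -0.948, -0.007], [-0.948, 0.32, -0.001], [0.004, 0.006, -1.0]]
ft_force: [-0.5, 0.2, 0.2]
width: 0.0
```

```bash
cat >> h.py <<'E'
p0=(555.6,12.2,-.325)
def loc(e):
    c,s=np.cos(p0[2]),np.sin(p0[2]);dx,dy=e[0]-p0[0],e[1]-p0[1]
    return np.array([dx*c+dy*s,-dx*s+dy*c,e[2]-85])
E
cat > st.py <<'E'
import sys
from rig import get_calibration,read_camera,monitor
from h import *
s=monitor.state();R=np.array(s['tcp_rot']);print(s['clock'],'hlv',loc(s['ee_pos']).round(1),'yaw',np.arctan2(-R[1,1],-R[0,1]).round(3),'F',np.array(s['ft_force']).round(1),'T',np.array(s['ft_torque']).round(2),'w',s['width'],'q',np.array(s['q']).round(2))
for a in sys.argv[1:]:
    n,tag=a.split(':');c=get_calibration(n);np.savez(f'{n}{tag}.npz',**{k:np.array(v) for k,v in c.items()})
    im=cv2.cvtColor(read_camera(n),cv2.COLOR_RGB2BGR)
    if n=='scene': im=cv2.resize(im[90:250,150:320],None,fx=3.5,fy=3.5,interpolation=cv2.INTER_CUBIC)
    if n=='top': im=cv2.resize(im[110:290,160:360],None,fx=3.3,fy=3.3,interpolation=cv2.INTER_CUBIC)
    cv2.imwrite(f'pics/{n}{tag}.png',im)
E
python3 st.py scene:1 wrist:3
```

```text
3.7 hlv [-81.4 -60.   39.8] yaw -0.325 F [-0.5  0.2  0.2] T [-0.02  0.06  0.01] w 0.012469455294133536 q [ 0.31  0.21 -0.52 -0.   -0.85 -0.64]
```

View pics/wrist3.png

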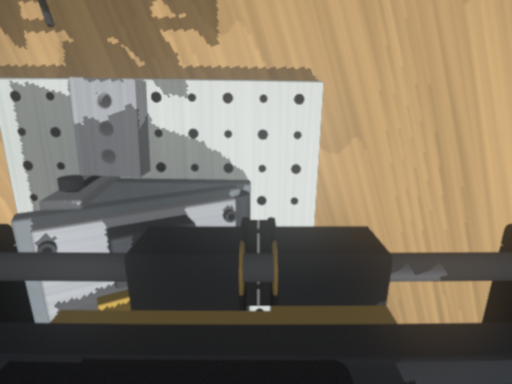

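View pics/scene1.png

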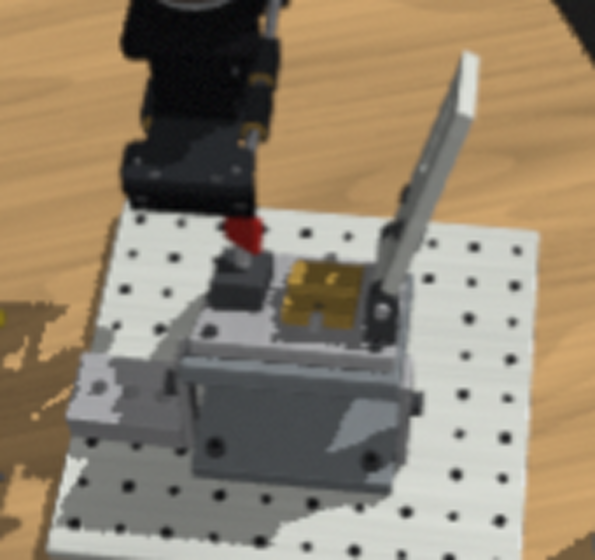

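Request:
play_rows:
  rows: "-0.2 -0.5 0 0 1;-0.2 -0.5 0 0 1;0 -0.3 0 0 1;0 -0.2 0 0 1;0 -0.2 0 0 1;0 0 0 0 1"

```text
clock: 4.3
ee_pos: [479.9, -18.8, 127.7]
tcp_rot: [[-0.317, -0.949, 0.001], [-0.949, 0.317, 0.0], [-0.0, -0.0, -1.0]]
ft_force: [-0.1, -0.9, -0.2]
width: 0.5
```

Request:
play_rows:
  rows: "0 -0.2 0 0 1;0 -0.2 0 0 1;0 -0.2 0 0 1;0 0 0 0 1"

```text
clock: 4.63
ee_pos: [485.2, -20.7, 127.4]
tcp_rot: [[-0.317, -0.949, -0.001], [-0.949, 0.317, -0.0], [0.0, 0.0, -1.0]]
ft_force: [-0.5, 0.4, -0.3]
width: 0.4
```

```bash
python3 st.py scene:2 top:2
```

```text
4.6333 hlv [-56.2 -53.7  42.4] yaw -0.322 F [-0.5  0.4 -0.3] T [ 0.03  0.18 -0.05] w 0.38209549106311025 q [ 0.29  0.25 -0.46 -0.   -0.86 -0.61]
```

View pics/scene2.png

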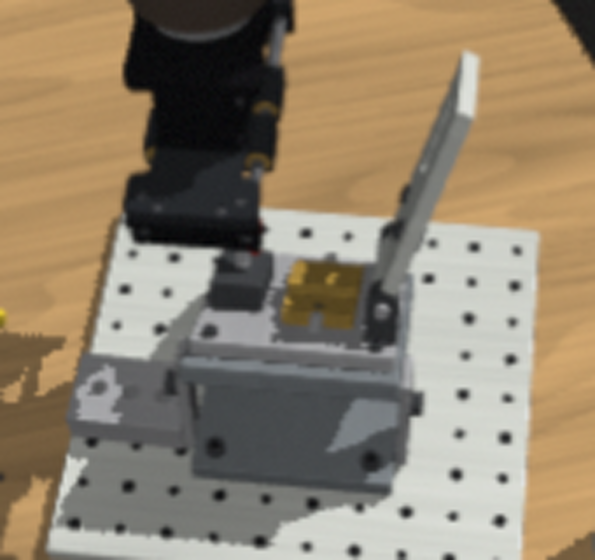

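Request:
play_rows:
  rows: "0 -0.15 0 0 1;0 -0.15 0 0 1;0 -0.1 0 0 1;0 0 0 0 1"

```text
clock: 5.07
ee_pos: [486.5, -21.7, 127.1]
tcp_rot: [[-0.317, -0.948, -0.006], [-0.948, 0.317, 0.0], [0.001, 0.005, -1.0]]
ft_force: [-6.4, 5.2, 4.0]
width: 0.4
```

```bash
python3 st.py
```

```text
5.0667 hlv [-54.7 -54.2  42.1] yaw -0.323 F [-6.4  5.2  4. ] T [1.31 2.   0.05] w 0.356481468006538 q [ 0.29  0.25 -0.45 -0.   -0.87 -0.61]
```

Request:
play_rows:
  rows: "0 0.5 0 0 1;0 2 0 0 1;0 1.5 0 0 1;0 0 -3 0 1;0 0 -3 0 1;0 0 -3 0 1;0 0 -3 0 1;-1 -1.2 -3 0 1;-1.5 -1.6 -3 0 1;-2 -2 -3 0 1;-2 -2 0 0 1;0 0 0 0 1"

```text
clock: 6.07
ee_pos: [540.5, 32.9, 338.4]
tcp_rot: [[-0.316, -0.949, 0.005], [-0.949, 0.316, 0.001], [-0.003, -0.005, -1.0]]
ft_force: [0.3, 0.4, -1.6]
width: 0.3
```

```bash
python3 st.py wrist:4; python3 - <<'E'
from h import *
im=cv2.imread('pics/wrist4.png');cw=dict(np.load('wrist4.npz'))
big=cv2.resize(im[60:240,140:350],None,fx=3.3,fy=3.3,interpolation=cv2.INTER_CUBIC)
for th,col in ((0,(0,255,0)),(.2,(255,0,0))):
    P=[[a*np.sin(th)+w*np.cos(th),-40+a*np.cos(th)-w*np.sin(th),69.5] for a,w in ((16,4),(16,-4),(-16,-4),(-16,4))]
    q=(proj(cw,n2w(p0,P))-[140,60]+.4)*3.3
    cv2.polylines(big,[q.astype(int)],True,col,1)
cv2.imwrite('pics/w4o.png',big)
E
```

```text
6.0667 hlv [-20.9  14.8 253.4] yaw -0.321 F [ 0.3  0.4 -1.6] T [0.04 0.05 0.01] w 0.27950274941521386 q [ 0.36  0.18  0.01  0.   -1.39 -0.68]
```

View pics/w4o.png

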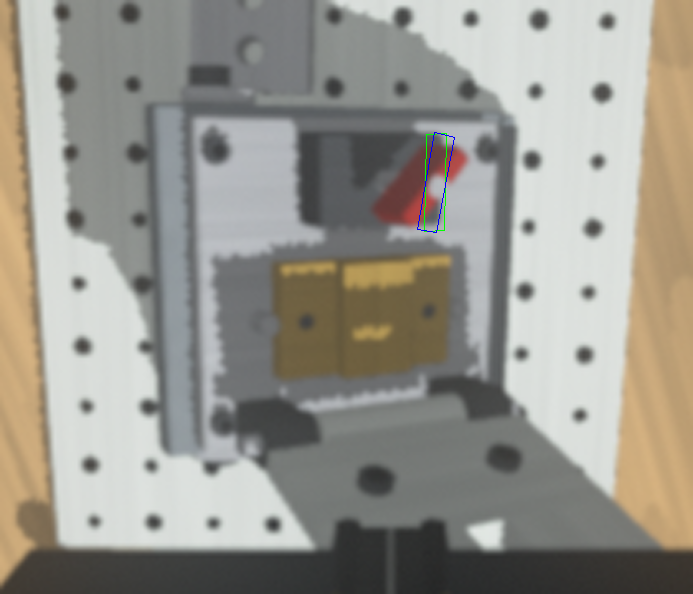

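```bash
python3 - <<'E'
from h import *
for n,cn in (('w2','w2'),('wrist4','wrist4')):
    im=cv2.imread(f'pics/{n}.png');b,g,r=[im[...,i].astype(int) for i in range(3)]
    m=((r>90)&(r>2*g)&(r>2*b));m[:60]=0;m[160:]=0;ys,xs=np.nonzero(m);print(n,len(xs),cv2.minAreaRect(np.c_[xs,ys].astype(np.float32)))
im=cv2.imread('pics/wrist4.png');cw=dict(np.load('wrist4.npz'))
big=cv2.resize(im[80:150,230:300],None,fx=8,fy=8,interpolation=cv2.INTER_CUBIC)
for th,col in ((.7,(0,255,0)),(.85,(255,0,0))):
  for zz in (69.5,45.5):
    P=[[a*np.sin(th)+w*np.cos(th),-40+a*np.cos(th)-w*np.sin(th),zz] for a,w in ((16,4),(16,-4),(-16,-4),(-16,4))]
    q=(proj(cw,n2w(p0,P))-[230,80]+.4)*8
    cv2.polylines(big,[q.astype(int)],True,col,1)
cv2.imwrite('pics/w4p.png',big)
c=im[200:330,200:320];cv2.imwrite('pics/w4f.png',cv2.resize(c,None,fx=4,fy=4))
E
```

```text
w2 79 ((270.00860595703125, 121.85343170166016), (5.108815670013428, 25.602802276611328), 40.23635482788086)
wrist4 85 ((270.9470520019531, 116.81175994873047), (5.314797401428223, 25.597793579101562), 40.601295471191406)
```

View pics/w4p.png

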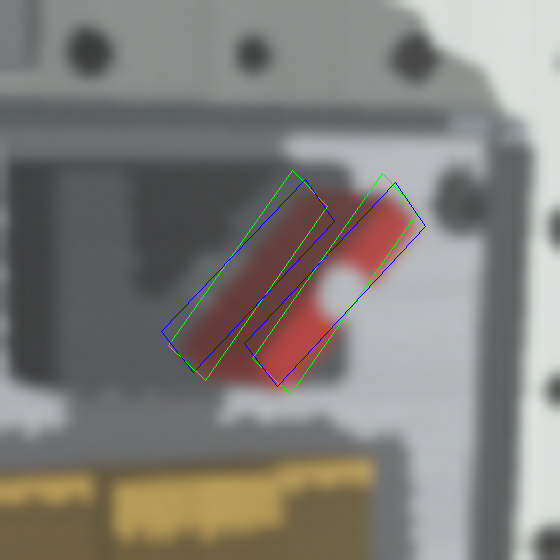

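View pics/w4f.png

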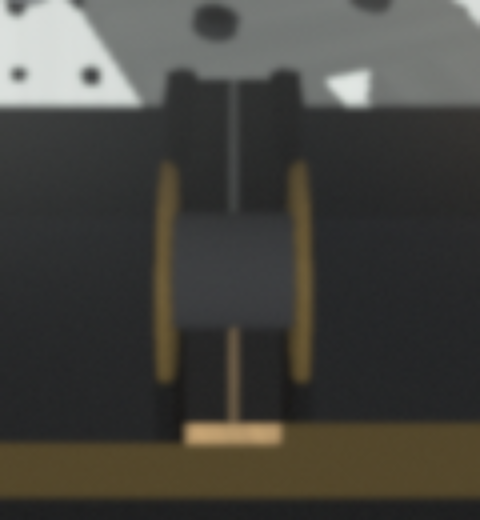

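Request:
play_rows:
  rows: "2.3 1.8 0 0 1;2.3 1.8 0 0 1;2.4 1.8 0 0 1;0 0 3 0 1;0 0 3 0 1;0 0 3 0 1;0 0 3 0 1;0 0 3 0 1;0 0 3 0 1;0 0 2 0 1;0 0 1.2 0 1;0 0 0 0 1"

```text
clock: 7.12
ee_pos: [459.7, -19.3, 122.8]
tcp_rot: [[-0.317, -0.948, -0.007], [-0.948, 0.317, -0.002], [0.004, 0.006, -1.0]]
ft_force: [-0.5, 0.2, 0.5]
width: 0.4
```

Request:
play_rows:
  rows: "0 -0.5 0 0 1;0 -0.5 0 0 1;0 -0.3 0 0 1;0 -0.2 0 0 1;0 0 0 0 1;0 0 0 0 1"

```text
clock: 7.62
ee_pos: [477.2, -23.2, 126.0]
tcp_rot: [[-0.317, -0.948, 0.001], [-0.948, 0.317, 0.0], [-0.001, -0.001, -1.0]]
ft_force: [1.2, -0.3, 0.6]
width: 0.0
```

```bash
python3 st.py
```

```text
7.6167 hlv [-63.  -58.6  41. ] yaw -0.322 F [ 1.2 -0.3  0.6] T [ 0.01  0.1  -0.02] w 0.0250662335985638 q [ 0.29  0.24 -0.48 -0.   -0.85 -0.61]
```

Request:
play_rows:
  rows: "-0.2 -0.2 0 0 1;0 -0.2 0 0 1;0 -0.2 0 0 1;0 -0.1 0 0 1;0 0 0 0 1;0 -0.1 0 0 1;0 0 0 0 1"

```text
clock: 8.2
ee_pos: [484.7, -23.8, 125.4]
tcp_rot: [[-0.317, -0.949, -0.001], [-0.949, 0.317, 0.0], [0.0, 0.001, -1.0]]
ft_force: [-0.7, 0.3, 1.0]
width: 0.3
```

Request:
play_rows:
  rows: "0 -0.1 0 0 1;0 0 0 0 1;0 -0.1 0 0 1;0 0 0 0 1"

```text
clock: 8.53
ee_pos: [485.5, -24.2, 125.2]
tcp_rot: [[-0.317, -0.948, -0.003], [-0.948, 0.317, 0.0], [0.001, 0.003, -1.0]]
ft_force: [-5.6, 4.1, 3.1]
width: 0.6
```

Request:
play_rows:
  rows: "0 -0.1 0 0 1;0 0 0 0 1;0 -0.1 0 0 1;0 0 0 0 1"

```text
clock: 8.87
ee_pos: [485.8, -24.6, 125.0]
tcp_rot: [[-0.317, -0.948, -0.007], [-0.948, 0.317, 0.001], [0.002, 0.007, -1.0]]
ft_force: [-8.3, 6.8, 5.6]
width: 0.6
```

```bash
python3 st.py wrist:5 scene:5
```

```text
8.8667 hlv [-54.4 -57.2  40. ] yaw -0.323 F [-8.3  6.8  5.6] T [2.   2.67 0.13] w 0.5787255438403479 q [ 0.28  0.25 -0.46 -0.   -0.87 -0.6 ]
```

View pics/wrist5.png

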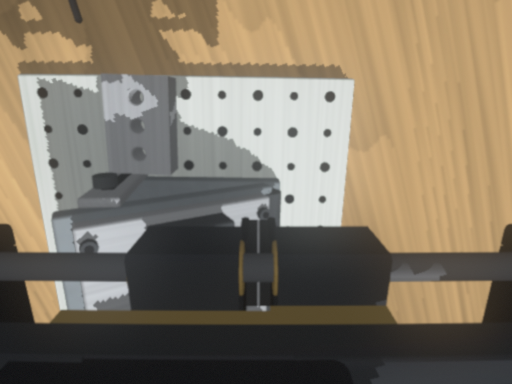

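View pics/scene5.png

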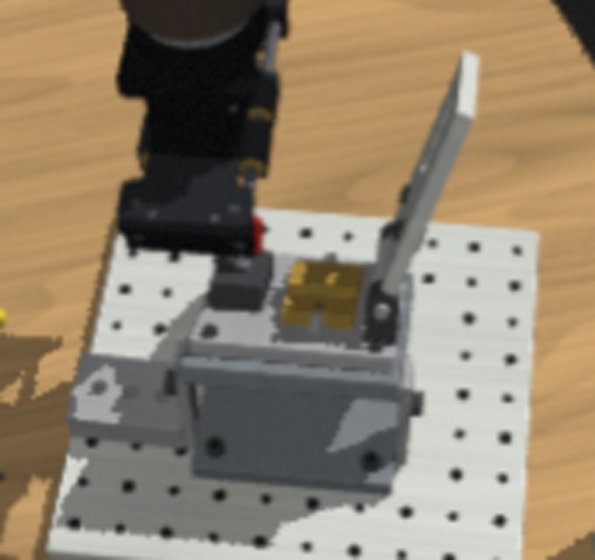

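```bash
python3 - <<'E'
from h import *
from rig import get_calibration,monitor
c=get_calibration('scene');im=cv2.imread('pics/scene5.png');im0=cv2.imread('pics/scene1.png')
def box(th):
    return [[a*np.sin(th)+w*np.cos(th),-40+a*np.cos(th)-w*np.sin(th),z] for z in (69.5,45.5) for a,w in ((16,4),(16,-4),(-16,-4),(-16,4))]
def draw(im,P,col):
    q=((proj(c,P)-[150,90]+.4)*3.5).astype(int)
    cv2.polylines(im,[q[:4]],True,col,1);cv2.polylines(im,[q[4:]],True,col,1)
draw(im,n2w(p0,box(.8)),(0,255,0));draw(im,n2w(p0,box(0.)),(255,0,0));draw(im0,n2w(p0,box(.8)),(0,255,0))
s=monitor.state();e=np.array(s['ee_pos']);R=np.array(s['tcp_rot'])
B=[e+R@np.array([x,y,z]) for z in (0,-70) for x,y in ((9.5,9.5),(9.5,-9.5),(-9.5,-9.5),(-9.5,9.5))]
draw(im,B,(0,255,255))
B=[e+R@np.array([x,y,z]) for z in (-70,-71) for x,y in ((37,95),(37,-95),(-37,-95),(-37,95))]
draw(im,B,(255,255,0))
cv2.imwrite('pics/s5o.png',np.hstack([cv2.resize(im[120:330,60:360],None,fx=1.3,fy=1.3),cv2.resize(im0[120:330,60:360],None,fx=1.3,fy=1.3)]))
E
```

```text
(no output)
```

View pics/s5o.png

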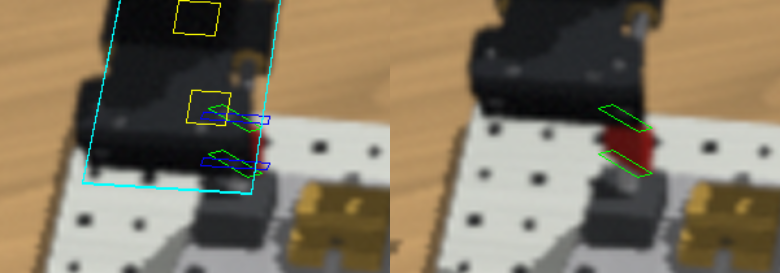

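Request:
play_rows:
  rows: "0 1 0 0 1;0 0 -3 0 1;0 0 -3 0 0.5;-0.9 -1.6 0 0 0;-0.8 -1.6 0 0 -0.29;0 0 0 0 -0.29;0 0 0 0 -0.29;0 0 0 0 -0.29;0 0 0 0 -0.29;0 0 0 0 -0.29"
  force: 10

```text
clock: 9.8
ee_pos: [514.5, -16.1, 185.4]
tcp_rot: [[-0.316, -0.949, -0.0], [-0.949, 0.316, -0.0], [0.0, 0.0, -1.0]]
ft_force: [-0.4, -0.6, 0.6]
width: 45.9
```

```bash
python3 st.py wrist:6
```

```text
9.8 hlv [-29.9 -39.9 100.4] yaw -0.322 F [-0.4 -0.6  0.6] T [-0.    0.08 -0.02] w 45.87335094538563 q [ 0.28  0.23 -0.32  0.   -1.03 -0.61]
```

View pics/wrist6.png

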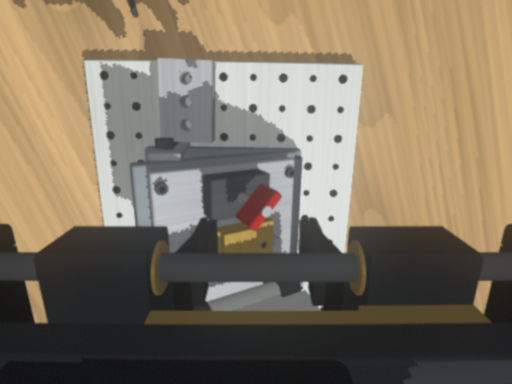

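Request:
play_rows:
  rows: "0 0 0 0 -0.35;0 0 0 0 -0.35;0 0 0.5 0 -0.35;0 0 1 0 -0.35;0 0 1 0 -0.35;0 0 1 0 -0.35;0 0 0 0 -0.35"

```text
clock: 10.43
ee_pos: [513.2, -16.2, 147.4]
tcp_rot: [[-0.317, -0.948, -0.006], [-0.948, 0.317, -0.001], [0.003, 0.005, -1.0]]
ft_force: [-0.5, 0.1, 0.5]
width: 58.7
```

```bash
python3 st.py wrist:7
```

```text
10.4333 hlv [-31.1 -40.5  62.4] yaw -0.323 F [-0.5  0.1  0.5] T [-0.02  0.13  0.03] w 58.69555300512702 q [ 0.28  0.27 -0.37 -0.   -0.94 -0.61]
```

View pics/wrist7.png

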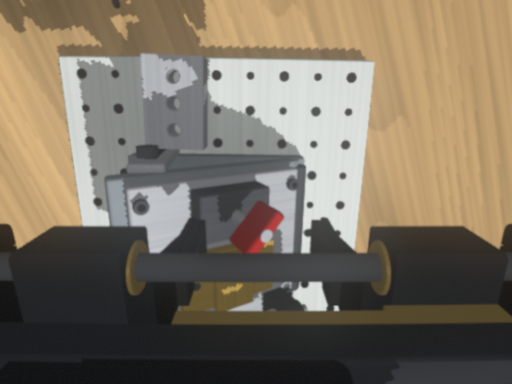

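Request:
play_rows:
  rows: "0 0 0.7 0 -0.35;0 0 0.7 0 -0.35;0 0 0 0 -0.35;0 0 0 0 -0.1;0 0 0 0 0.1;0 0 0 0 0.2;0 0 0 0 0.3;0 0 0 0 0.3"

```text
clock: 11.15
ee_pos: [515.2, -15.9, 136.8]
tcp_rot: [[-0.317, -0.949, 0.0], [-0.949, 0.317, 0.0], [-0.0, -0.0, -1.0]]
ft_force: [-1.4, 0.6, 0.2]
width: 34.5
```

```bash
python3 st.py
```

```text
11.15 hlv [-29.4 -39.5  51.8] yaw -0.322 F [-1.4  0.6  0.2] T [0.24 0.46 0.  ] w 34.50896991320791 q [ 0.28  0.28 -0.38 -0.   -0.91 -0.61]
```

Request:
play_rows:
  rows: "0 0 0 0 0.4;0 0 0 0 0.5;0 0 0 0 0.6;0 0 0 0 0.6"

```text
clock: 11.48
ee_pos: [511.0, -17.0, 136.7]
tcp_rot: [[-0.317, -0.948, -0.01], [-0.948, 0.317, -0.002], [0.005, 0.008, -1.0]]
ft_force: [-9.9, -0.2, 10.6]
width: 19.6
```

```bash
python3 st.py wrist:8
```

```text
11.4833 hlv [-32.9 -41.9  51.7] yaw -0.323 F [-9.9 -0.2 10.6] T [-0.15  3.11 -0.14] w 19.59601143980289 q [ 0.28  0.28 -0.38 -0.   -0.92 -0.61]
```

View pics/wrist8.png

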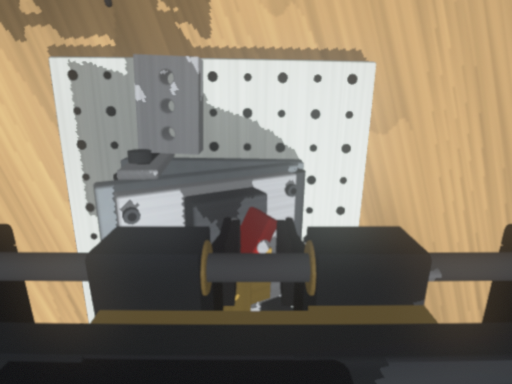

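Request:
play_rows:
  rows: "0 0.2 0 0 0.6;0 0.2 0 0 0.6;0 0 0 0 0.7;0 0 0 0 0.7;0 0 0 0 0.7"
  force: 10

```text
clock: 11.95
ee_pos: [512.0, -14.8, 136.9]
tcp_rot: [[-0.316, -0.949, 0.001], [-0.949, 0.316, -0.0], [-0.0, -0.001, -1.0]]
ft_force: [0.0, -3.2, 0.9]
width: 14.1
```

```bash
python3 st.py wrist:9; python3 - <<'E'
from h import *
im=cv2.imread('pics/wrist9.png');cw=dict(np.load('wrist9.npz'))
a0,b0=170,200
big=cv2.resize(im[160:300,190:340],None,fx=5,fy=4.2*5/4.2,interpolation=cv2.INTER_CUBIC)
for th,col in ((0,(0,255,0)),(.3,(255,0,0))):
    P=[[a*np.sin(th)+w*np.cos(th),-40+a*np.cos(th)-w*np.sin(th),69.5] for a,w in ((16,4),(16,-4),(-16,-4),(-16,4))]
    q=(proj(cw,n2w(p0,P))-[190,160]+.4)*5
    cv2.polylines(big,[q.astype(int)],True,col,1)
cv2.imwrite('pics/w9o.png',cv2.resize(big,None,fx=.8,fy=.8))
E
```

```text
11.95 hlv [-32.7 -39.5  51.9] yaw -0.322 F [ 0.  -3.2  0.9] T [-0.85  0.02 -0.08] w 14.063542240534995 q [ 0.29  0.28 -0.39  0.   -0.9  -0.61]
```

View pics/w9o.png

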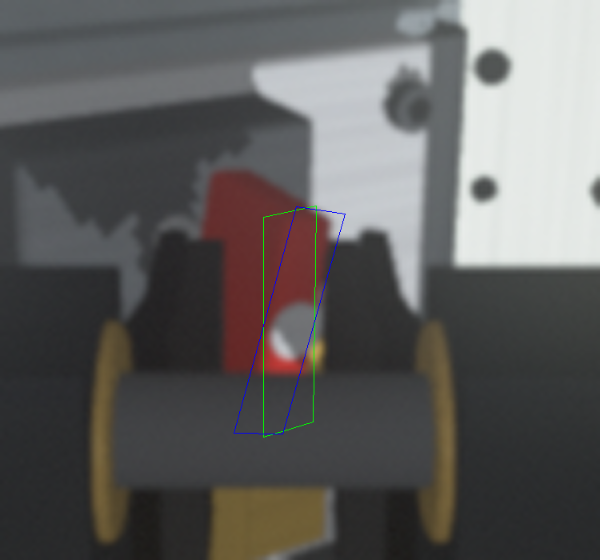

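Request:
play_rows:
  rows: "0 0 0 0 0.4;0 0 0 0 0.2;0 0 0 0 0.1;0 0 -1.5 0 0.1;0 0 -3 0 0.3;0 0 -3 0 1;0 0 -3 0 1;0 0 -3 0 1;-1.5 -0.5 -3 0 1;-2 -0.5 -3 0 1;-2 0 -1 0 1;0 0 0 0 1"

```text
clock: 13.0
ee_pos: [540.5, 37.1, 344.5]
tcp_rot: [[-0.314, -0.949, 0.007], [-0.949, 0.314, 0.003], [-0.005, -0.006, -1.0]]
ft_force: [0.2, -0.2, -0.6]
width: 1.3
```

```bash
python3 st.py wrist:10; python3 - <<'E'
from h import *
im=cv2.imread('pics/wrist10.png');cw=dict(np.load('wrist10.npz'))
big=cv2.resize(im[60:240,140:350],None,fx=3.3,fy=3.3,interpolation=cv2.INTER_CUBIC)
for th,col in ((0,(0,255,0)),(.2,(255,0,0))):
  for zz in (69.5,45.5):
    P=[[a*np.sin(th)+w*np.cos(th),-40+a*np.cos(th)-w*np.sin(th),zz] for a,w in ((16,4),(16,-4),(-16,-4),(-16,4))]
    q=(proj(cw,n2w(p0,P))-[140,60]+.4)*3.3
    cv2.polylines(big,[q.astype(int)],True,col,1)
cv2.imwrite('pics/w10o.png',big)
E
```

```text
13.0 hlv [-22.2  18.8 259.5] yaw -0.319 F [ 0.2 -0.2 -0.6] T [-0.03  0.03  0.03] w 1.3461678967180601 q [ 0.37  0.18  0.02  0.   -1.41 -0.69]
```

View pics/w10o.png

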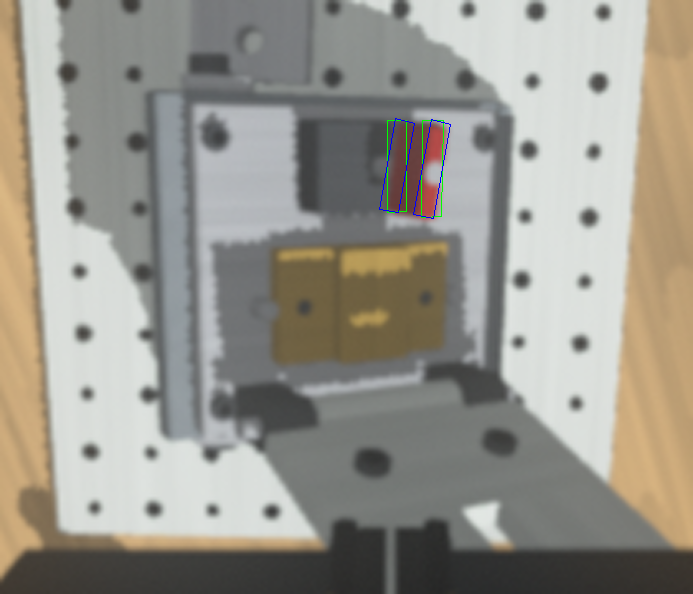

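```bash
python3 - <<'E'
from h import *
im=cv2.imread('pics/wrist10.png');cw=dict(np.load('wrist10.npz'))
big=cv2.resize(im[85:135,245:285],None,fx=12,fy=12,interpolation=cv2.INTER_CUBIC)
for th,col in ((0,(0,255,0)),(.2,(255,0,0))):
  for zz in (69.5,):
    P=[[a*np.sin(th)+w*np.cos(th),-40+a*np.cos(th)-w*np.sin(th),zz] for a,w in ((16,4),(16,-4),(-16,-4),(-16,4))]
    q=(proj(cw,n2w(p0,P))-[245,85]+.5)*12
    cv2.polylines(big,[q.astype(int)],True,col,1)
cv2.imwrite('pics/w10p.png',big)
b,g,r=[im[...,i].astype(int) for i in range(3)]
m=((r>60)&(r>1.6*g)&(r>1.6*b));m[:85]=0;m[135:]=0
O=np.array([*p0[:2],85]);Rn=nestR(p0[2])
for y in range(90,132,4):
    xs=np.nonzero(m[y])[0]
    if len(xs): print(y,xs.min(),xs.max(), end=' | ')
E
```

```text
98 270 272 | 102 268 274 | 106 262 273 | 110 262 267 | 114 260 267 | 118 259 272 | 122 259 271 |
```

View pics/w10p.png

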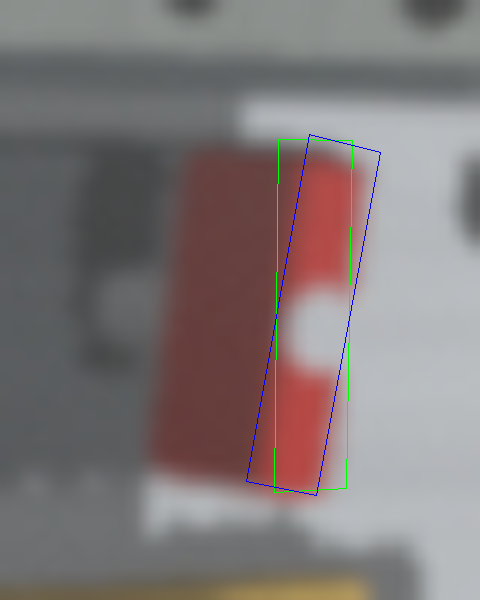

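Request:
play_rows:
  rows: "2 0.35 0 0 0.08;2 0.35 1 0 0.08;1.9 0.35 3 0 0.08;0 0 3 0 0.08;0 0 3 -0.1 0.08;0 0 3 -0.1 0.08;0 0 3 0 0.08;0 0 2 0 0.08;0 0 1.5 0 0.08;0 0 1 0 0.08;0 0 0.4 0 0.08;0 0 0 0 0.08"

```text
clock: 14.05
ee_pos: [508.7, -18.7, 131.5]
tcp_rot: [[-0.122, -0.993, -0.003], [-0.993, 0.122, -0.001], [0.001, 0.003, -1.0]]
ft_force: [0.6, 0.4, 0.7]
width: 40.2
```

```bash
python3 st.py wrist:11
```

```text
14.05 hlv [-34.6 -44.2  46.5] yaw -0.122 F [0.6 0.4 0.7] T [ 0.01  0.07 -0.03] w 40.24247353301831 q [ 0.28  0.28 -0.4  -0.   -0.89 -0.4 ]
```

View pics/wrist11.png

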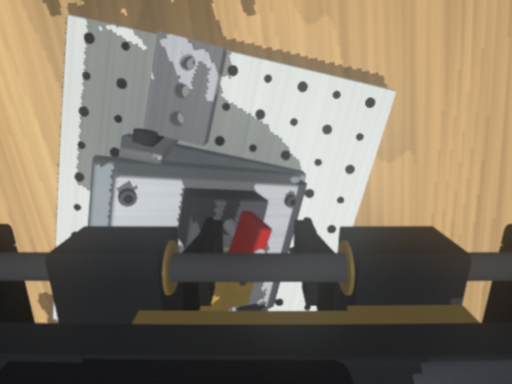

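Request:
play_rows:
  rows: "-0.4 0 0 0 0.3;0 0 0 0 0.5;0 0 0 0 0.6;0 0 0 0 0.7;0 0 0 0 0.7;0 0 0 0 0.7"
  force: 8

```text
clock: 14.6
ee_pos: [512.8, -14.0, 134.0]
tcp_rot: [[-0.121, -0.993, 0.006], [-0.993, 0.121, 0.001], [-0.001, -0.006, -1.0]]
ft_force: [4.3, -1.2, 0.5]
width: 15.5
```

```bash
python3 st.py
```

```text
14.6 hlv [-32.2 -38.5  49. ] yaw -0.121 F [ 4.3 -1.2  0.5] T [-0.24 -1.52 -0.12] w 15.542333296270488 q [ 0.29  0.28 -0.39  0.   -0.89 -0.41]
```

Request:
play_rows:
  rows: "0 0 0 0 0.4;0 0 0 0 0.2;0 0 0 0 0.1;0 0 -1.5 0 0.1;0 0 -3 0.1 0.3;0 0 -3 0.1 1;0 0 -3 0 1;0 0 -3 0 1;-1.5 -0.5 -3 0 1;-2 -0.5 -3 0 1;-2 0 -1.3 0 1;0 0 0 0 1"

```text
clock: 15.6
ee_pos: [537.9, 36.8, 342.7]
tcp_rot: [[-0.314, -0.949, 0.003], [-0.949, 0.314, 0.001], [-0.002, -0.002, -1.0]]
ft_force: [0.3, -0.3, 0.4]
width: 1.2
```

```bash
python3 st.py wrist:12 top:12; python3 - <<'E'
from h import *
im=cv2.imread('pics/wrist12.png');cw=dict(np.load('wrist12.npz'))
big=cv2.resize(im[80:135,235:295],None,fx=10,fy=10,interpolation=cv2.INTER_CUBIC)
for th,col in ((0,(0,255,0)),(.2,(255,0,0))):
    P=[[a*np.sin(th)+w*np.cos(th),-40+a*np.cos(th)-w*np.sin(th),69.5] for a,w in ((16,4),(16,-4),(-16,-4),(-16,4))]
    q=(proj(cw,n2w(p0,P))-[235,80]+.5)*10
    cv2.polylines(big,[q.astype(int)],True,col,1)
cv2.imwrite('pics/w12o.png',big)
E
```

```text
15.6 hlv [-24.6  17.7 257.7] yaw -0.32 F [ 0.3 -0.3  0.4] T [-0.05  0.03 -0.01] w 1.1612694268767851 q [ 0.37  0.17  0.01 -0.   -1.41 -0.69]
```

View pics/w12o.png

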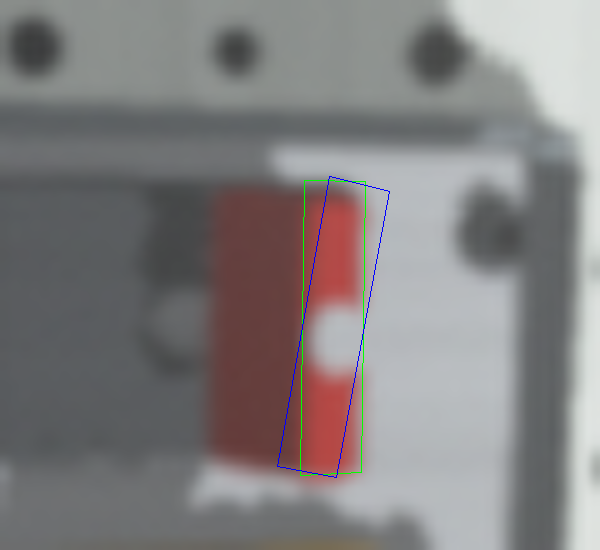

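```bash
python3 - <<'E'
from h import *
prev=np.array([-46,66.5,140])
for ph in (1.5,1.35,1.2,1.05,.9,.75,.6,.5,.4,.3,.2,.1,.0):
    y=52-105*np.cos(ph)+5*np.sin(ph);z=37+105*np.sin(ph)+5*np.cos(ph)
    a=np.array([.866*39-.5*z-9.5,y+9.5,19.5+.866*z]);d=a-prev;prev=a
    print(ph,a.round(1),'tool cm x %.2f y %.2f z %.2f'%(-d[1]/10,-d[0]/10,-d[2]/10))
E
```

```text
1.5 [-46.8  59.1 142.6] tool cm x 0.74 y 0.08 z -0.26
1.35 [-46.   43.4 141.2] tool cm x 1.57 y -0.08 z 0.13
1.2 [-44.1  28.1 137.9] tool cm x 1.53 y -0.19 z 0.34
1.05 [-41.   13.6 132.6] tool cm x 1.45 y -0.31 z 0.53
0.9 [-3.690e+01  1.000e-01  1.255e+02] tool cm x 1.34 y -0.41 z 0.71
0.75 [-31.8 -11.9 116.7] tool cm x 1.21 y -0.51 z 0.88
0.6 [-25.9 -22.3 106.5] tool cm x 1.04 y -0.59 z 1.02
0.5 [-21.6 -28.2  98.9] tool cm x 0.59 y -0.43 z 0.75
0.4 [-17.  -33.3  90.9] tool cm x 0.50 y -0.46 z 0.80
0.3 [-12.1 -37.3  82.6] tool cm x 0.41 y -0.48 z 0.84
0.2 [ -7.1 -40.4  73.9] tool cm x 0.31 y -0.50 z 0.87
0.1 [ -2.  -42.5  64.9] tool cm x 0.21 y -0.52 z 0.89
0.0 [  3.3 -43.5  55.9] tool cm x 0.10 y -0.52 z 0.91
```

Request:
play_rows:
  rows: "-2.5 0.5 0 0 1;-3 0.6 0 0 1;-3 0.5 0 0 1;-2.7 0.5 0 0 1;0 0 0 0 1;0 0 2.5 0 1;0 0 3 0 1;0 0 3 0 1;0 0 2.3 0 1;0 0 1 0 1;0 0 0 0 1"

```text
clock: 16.62
ee_pos: [550.0, 145.6, 218.7]
tcp_rot: [[-0.318, -0.948, -0.008], [-0.948, 0.318, -0.004], [0.006, 0.007, -1.0]]
ft_force: [-0.4, -0.2, -0.5]
width: 0.5
```

```bash
python3 st.py scene:13 wrist:13
```

```text
16.6167 hlv [-47.9 124.6 133.7] yaw -0.323 F [-0.4 -0.2 -0.5] T [-0.02  0.07  0.  ] w 0.5460294172341369 q [ 0.54  0.3  -0.13 -0.   -1.15 -0.87]
```

View pics/wrist13.png

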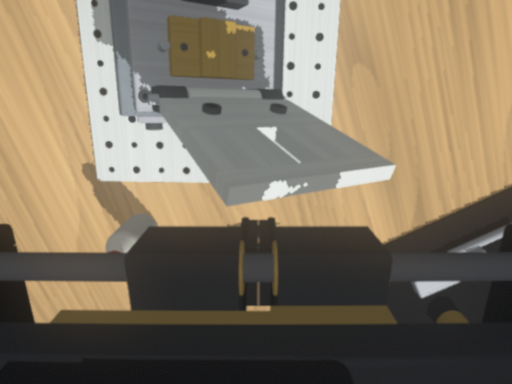

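View pics/scene13.png

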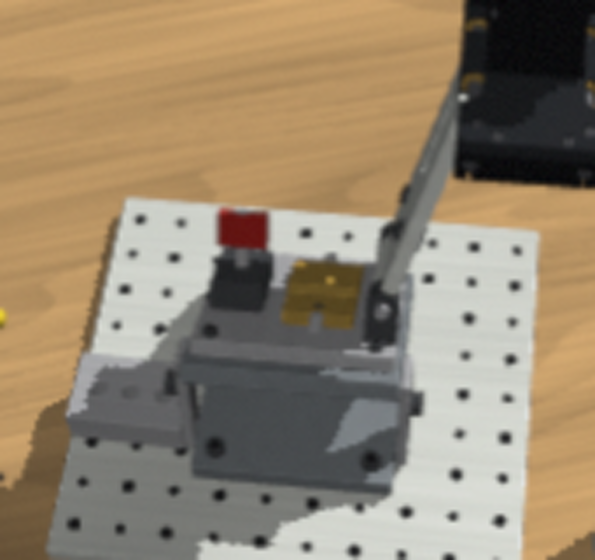

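Request:
play_rows:
  rows: "0.6 0 -0.4 0 1;0.7 0 -0.2 0 1;0.7 0 0 0 1;0.7 0 0 0 1;0.7 0 0 0 1;0.7 0 0 0 1;0.7 0 0 0 1;0.5 0 0 0 1;0.5 0 0 0 1;0 0 0 0 1"

```text
clock: 17.55
ee_pos: [533.5, 91.3, 228.3]
tcp_rot: [[-0.317, -0.948, -0.001], [-0.948, 0.317, -0.001], [0.001, 0.001, -1.0]]
ft_force: [-0.5, -0.4, -0.3]
width: 0.3
```

```bash
python3 st.py scene:14
```

```text
17.55 hlv [-46.2  67.9 143.3] yaw -0.323 F [-0.5 -0.4 -0.3] T [ 0.03  0.07 -0.02] w 0.3360839436675527 q [ 0.47  0.24 -0.19  0.   -1.15 -0.79]
```

View pics/scene14.png

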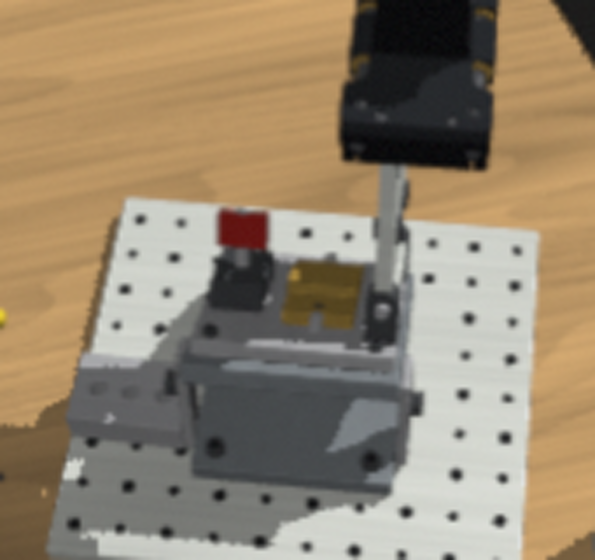

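Request:
play_rows:
  rows: "0.5 0 0 0 1;0.5 0 0 0 1;0.8 0 0.1 0 1;0.8 -0.1 0.1 0 1;0.8 -0.1 0.15 0 1;0.7 -0.1 0.2 0 1;0.7 -0.15 0.25 0 1;0.7 -0.15 0.3 0 1;0.7 -0.2 0.35 0 1;0.65 -0.2 0.35 0 1;0 0 0 0 1"

```text
clock: 18.52
ee_pos: [521.6, 22.8, 209.7]
tcp_rot: [[-0.318, -0.948, -0.001], [-0.948, 0.318, -0.001], [0.002, 0.001, -1.0]]
ft_force: [0.1, -0.8, 0.6]
width: 0.5
```

```bash
python3 st.py scene:15
```

```text
18.5167 hlv [-35.6  -0.8 124.7] yaw -0.323 F [ 0.1 -0.8  0.6] T [0.06 0.07 0.01] w 0.5157683160084101 q [ 0.36  0.22 -0.26  0.   -1.09 -0.68]
```

View pics/scene15.png

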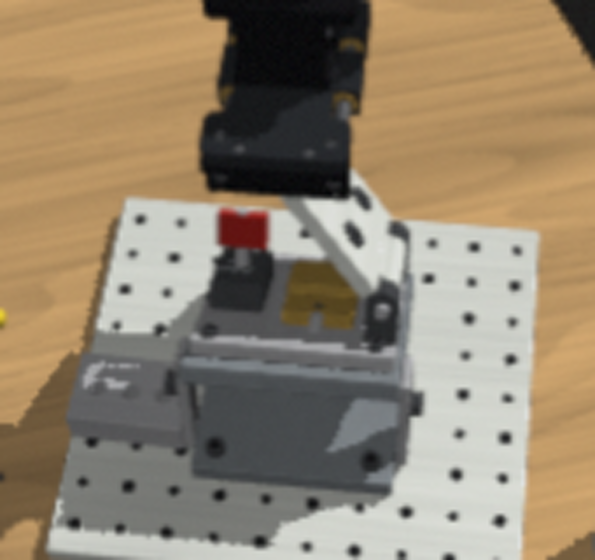

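Request:
play_rows:
  rows: "0.55 -0.2 0.4 0 1;0.55 -0.2 0.4 0 1;0.55 -0.3 0.5 0 1;0.5 -0.3 0.5 0 1;0.3 -0.2 0.4 0 1;0.3 -0.2 0.4 0 1;0.25 -0.25 0.4 0 1;0.25 -0.25 0.4 0 1;0 0 0 0 1"

```text
clock: 19.32
ee_pos: [529.2, -13.0, 175.2]
tcp_rot: [[-0.317, -0.948, -0.002], [-0.948, 0.317, -0.0], [0.001, 0.002, -1.0]]
ft_force: [0.1, -0.5, -0.8]
width: 0.2
```

```bash
python3 st.py scene:16 
```

```text
19.3167 hlv [-17.  -32.3  90.2] yaw -0.323 F [ 0.1 -0.5 -0.8] T [0.07 0.12 0.02] w 0.17121142914806572 q [ 0.28  0.27 -0.29 -0.   -1.01 -0.6 ]
```

View pics/scene16.png

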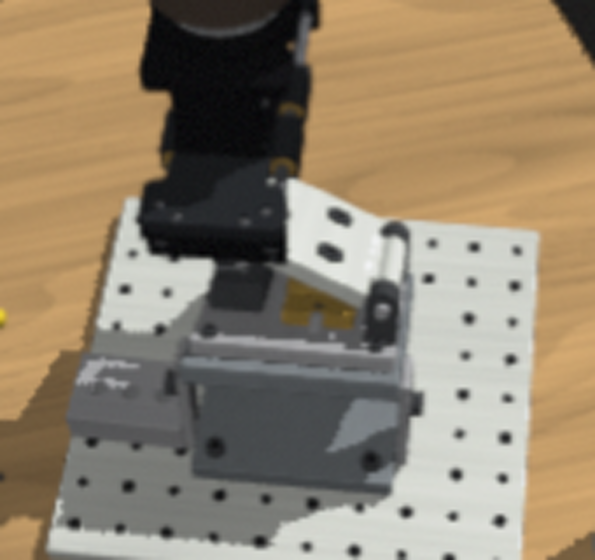

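Request:
play_rows:
  rows: "0.2 -0.2 0.3 0 1;0.2 -0.2 0.35 0 1;0.15 -0.2 0.35 0 1;0.15 -0.2 0.35 0 1;0.1 -0.2 0.35 0 1;0 0 0 0 1"

```text
clock: 19.87
ee_pos: [536.5, -23.6, 158.6]
tcp_rot: [[-0.317, -0.948, -0.001], [-0.948, 0.317, -0.0], [0.001, 0.001, -1.0]]
ft_force: [0.2, 0.1, -0.8]
width: 0.8
```

Request:
play_rows:
  rows: "0.1 -0.2 0.3 0 1;0.05 -0.2 0.3 0 1;0.05 -0.15 0.25 0 1;0.05 -0.15 0.25 0 1;0 -0.1 0.2 0 1;0 0 0 0 1"

```text
clock: 20.37
ee_pos: [543.6, -28.2, 146.0]
tcp_rot: [[-0.317, -0.949, -0.0], [-0.949, 0.317, -0.0], [0.0, 0.0, -1.0]]
ft_force: [0.2, 0.4, -0.4]
width: 0.4
```

```bash
python3 st.py scene:17 
```

```text
20.3667 hlv [  1.5 -42.1  61. ] yaw -0.322 F [ 0.2  0.4 -0.4] T [0.04 0.08 0.07] w 0.39702698379129053 q [ 0.25  0.32 -0.3   0.   -0.95 -0.57]
```

View pics/scene17.png

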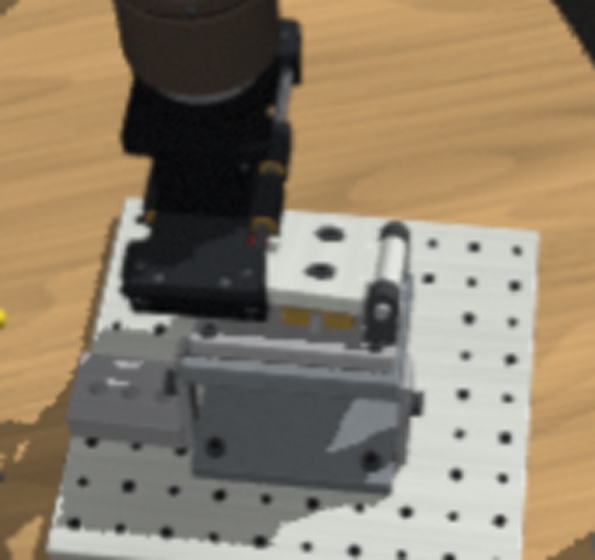

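Request:
play_rows:
  rows: "0 -0.1 0.2 0 1;0 0 0.2 0 1;0 0 0.2 0 1;0 0 0 0 1"

```text
clock: 20.75
ee_pos: [544.7, -28.3, 140.5]
tcp_rot: [[-0.316, -0.949, 0.001], [-0.949, 0.316, 0.0], [-0.0, -0.001, -1.0]]
ft_force: [0.0, 0.2, 0.6]
width: 0.4
```

Request:
play_rows:
  rows: "0 0 0.15 0 1;0 0 0.15 0 1;0 0 0 0 1"

```text
clock: 21.0
ee_pos: [544.8, -28.3, 140.0]
tcp_rot: [[-0.315, -0.949, 0.002], [-0.949, 0.315, -0.001], [0.0, -0.002, -1.0]]
ft_force: [-4.5, 1.1, 11.3]
width: 0.8
```

Request:
play_rows:
  rows: "0 0 0.1 0 1;0 0 0 0 1;0 0 -0.5 0 1;0 0 -2 0 1;0 0 -3 0 1;0 0.5 -3 0 1;-2 0.8 -3 0 1;-2 0.8 -2 0 1;-2 0.8 0 0 1;0 0 0 0 1"

```text
clock: 21.83
ee_pos: [536.3, 40.4, 273.0]
tcp_rot: [[-0.314, -0.949, 0.003], [-0.949, 0.314, 0.002], [-0.003, -0.003, -1.0]]
ft_force: [-0.1, -0.3, -0.9]
width: 0.6
```

```bash
python3 st.py wrist:18 scene:18; python3 - <<'E'
from h import *
im=cv2.imread('pics/wrist18.png');cw=dict(np.load('wrist18.npz'))
big=cv2.resize(im[60:240,140:350],None,fx=3.3,fy=3.3,interpolation=cv2.INTER_CUBIC)
def pl(P,col):
    q=(proj(cw,n2w(p0,P))-[140,60]+.5)*3.3;cv2.polylines(big,[q.astype(int)],True,col,1)
th=0
pl([[a*np.sin(th)+w*np.cos(th),-40+a*np.cos(th)-w*np.sin(th),69.5] for a,w in ((16,4),(16,-4),(-16,-4),(-16,4))],(0,255,0))
for ph,col in ((0,(0,255,0)),(.06,(255,0,0))): pl([leafpt(ph,x,r) for x,r in ((55,132),(-55,132),(-55,10),(55,10))],col)
cv2.imwrite('pics/w18o.png',big)
E
```

```text
21.8333 hlv [-27.3  20.6 188. ] yaw -0.319 F [-0.1 -0.3 -0.9] T [-0.    0.15 -0.03] w 0.5804376111786327 q [ 0.38  0.2  -0.12 -0.   -1.24 -0.7 ]
```

View pics/w18o.png

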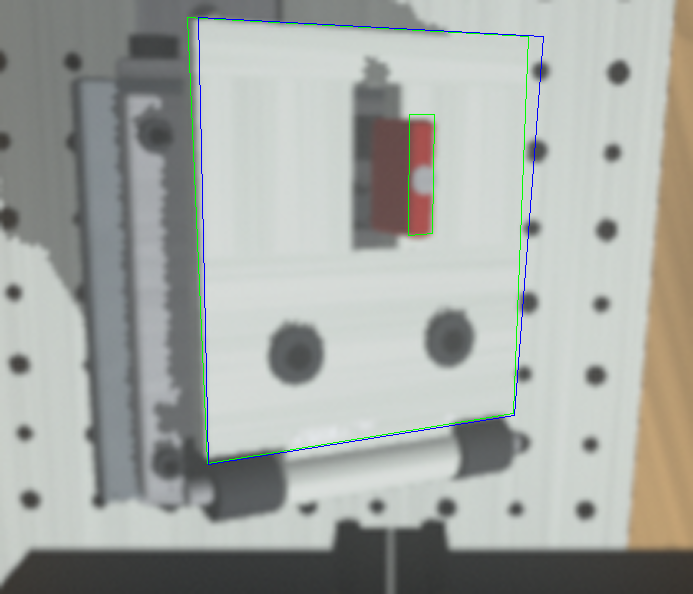

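View pics/scene18.png

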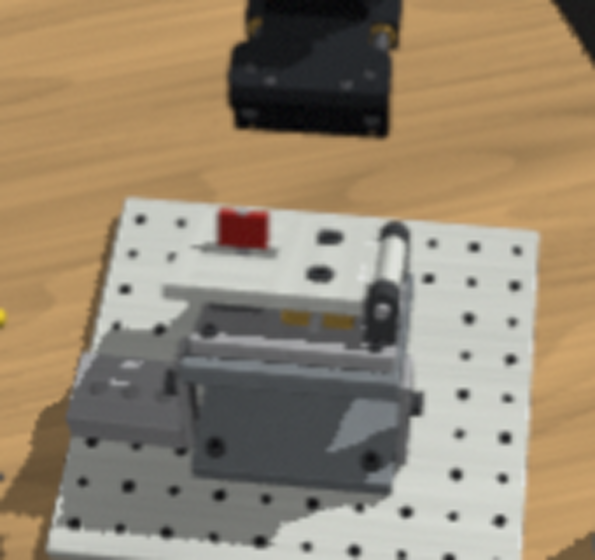

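Request:
play_rows:
  rows: "2 0.2 0 0 -0.02;2 0.2 0 0 -0.02;2.1 0.2 0 0 -0.02;0 0 2 0.12 -0.02;0 0 2 0.12 -0.02;0 0 2 0.12 -0.02;0 0 2 0.12 -0.02;0 0 2 0.12 -0.02;0 0 1.5 0 -0.02;0 0 1 0 -0.02;0 0 0 0 -0.02;0 0 0 0 -0.02"

```text
clock: 22.93
ee_pos: [510.8, -18.9, 146.2]
tcp_rot: [[-0.797, -0.604, -0.001], [-0.604, 0.797, -0.001], [0.001, 0.0, -1.0]]
ft_force: [0.4, -0.1, -0.1]
width: 44.4
```

```bash
python3 st.py wrist:19
```

```text
22.9333 hlv [-32.6 -43.8  61.2] yaw -0.922 F [ 0.4 -0.1 -0.1] T [ 0.01  0.01 -0.03] w 44.42392157998846 q [ 0.28  0.27 -0.38  0.   -0.93 -1.2 ]
```

View pics/wrist19.png

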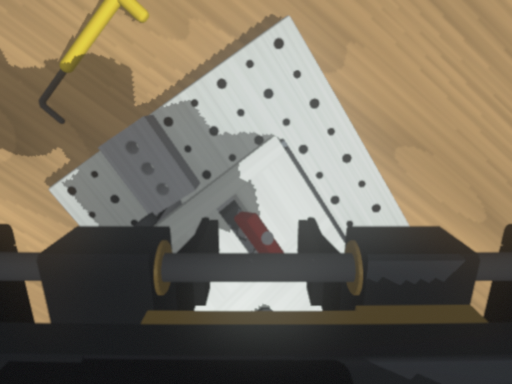

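Request:
play_rows:
  rows: "-0.3 0.2 0 0 -0.02;0 0 0.5 0 -0.02;0 0 0.4 0 -0.02;0 0 0 0 0.1;0 0 0 0 0.3;0 0 0 0 0.45;0 0 0 0 0.6;0 0 0 0 0.7;0 0 0 0 0.7"
  force: 8

```text
clock: 23.73
ee_pos: [511.9, -14.2, 137.9]
tcp_rot: [[-0.797, -0.604, -0.0], [-0.604, 0.797, 0.001], [-0.001, 0.001, -1.0]]
ft_force: [-3.5, 5.5, 4.5]
width: 17.4
```

```bash
python3 st.py wrist:20
```

```text
23.7333 hlv [-33.  -39.   52.9] yaw -0.922 F [-3.5  5.5  4.5] T [1.62 1.01 0.14] w 17.426701873453922 q [ 0.29  0.28 -0.39 -0.   -0.91 -1.21]
```

View pics/wrist20.png

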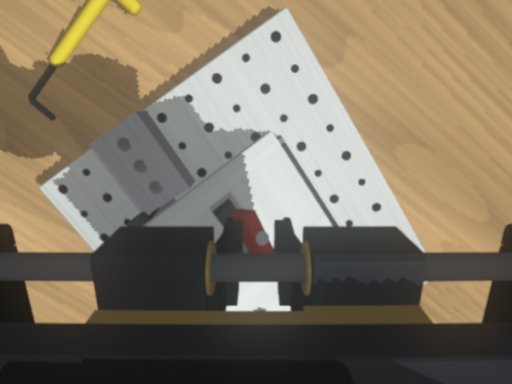

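Request:
play_rows:
  rows: "0 0 0 0 0.3;0 0 0 0 0;0 0 0 0 0;0 0 0 0.12 0;0 0 0 0.12 0;0 0 0 0.12 0;0 0 0 0.12 0;0 0 0 0.12 0;0 0 0 0 0;0 0 0 0 0"

```text
clock: 24.62
ee_pos: [512.1, -15.1, 137.4]
tcp_rot: [[-0.999, -0.052, -0.0], [-0.052, 0.999, -0.0], [0.0, -0.0, -1.0]]
ft_force: [0.2, 1.0, 2.0]
width: 43.4
```

```bash
python3 st.py wrist:21
```

```text
24.6167 hlv [-32.5 -39.7  52.4] yaw -1.519 F [0.2 1.  2. ] T [ 0.   -0.01  0.05] w 43.39315057909335 q [ 0.29  0.28 -0.39  0.   -0.91 -1.81]
```

View pics/wrist21.png

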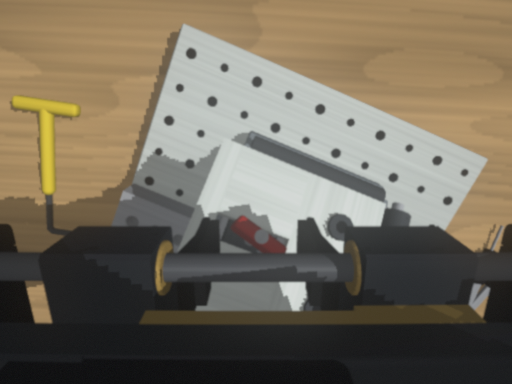

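Request:
play_rows:
  rows: "0 0 0 -0.12 0;0 0 0 -0.12 0.1;0 0 0 -0.12 0.3;0 0 0 0 0.5;0 0 0 0 0.7;0 0 0 0 0.75;0 0 0 0 0.75;0 0 0 0 0.75"
  force: 12

```text
clock: 25.33
ee_pos: [512.5, -13.5, 138.2]
tcp_rot: [[-0.918, -0.397, 0.001], [-0.397, 0.918, 0.002], [-0.002, 0.001, -1.0]]
ft_force: [-3.2, 6.4, 5.9]
width: 12.6
```

```bash
python3 st.py wrist:22
```

```text
25.3333 hlv [-32.7 -38.1  53.2] yaw -1.163 F [-3.2  6.4  5.9] T [2.07 0.74 0.08] w 12.569683361056175 q [ 0.29  0.28 -0.39 -0.   -0.91 -1.45]
```

View pics/wrist22.png

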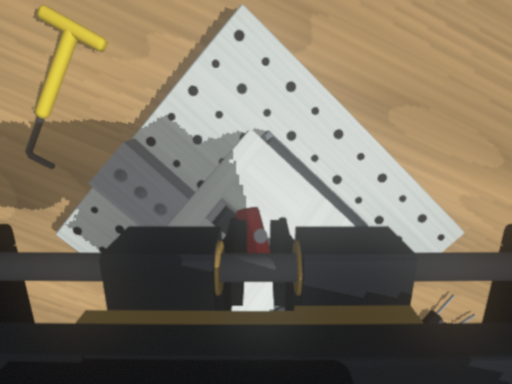

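Request:
play_rows:
  rows: "0 0 0 0 0.4;0 0 0 0 0.1;0 0 0 0 0.05;0 0 0 0.12 0.05;0 0 0 0.12 0.05;0 0 0 0.12 0.05;0 0 0 0.12 0.05;0 0 0 0.12 0.05;0 0 0 0.125 0.05;0 0 0 0 0.05;0 0 0 0 0.05"

```text
clock: 26.3
ee_pos: [512.0, -15.2, 137.3]
tcp_rot: [[-0.951, 0.308, -0.0], [0.308, 0.951, -0.0], [0.0, -0.0, -1.0]]
ft_force: [0.3, -0.3, 0.3]
width: 41.3
```

```bash
python3 st.py wrist:23
```

```text
26.3 hlv [-32.6 -39.9  52.3] yaw -1.884 F [ 0.3 -0.3  0.3] T [-0.09  0.   -0.02] w 41.25154348541113 q [ 0.29  0.28 -0.39  0.   -0.91 -2.17]
```

View pics/wrist23.png

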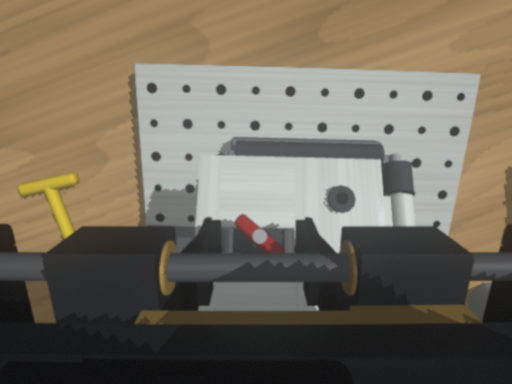

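Request:
play_rows:
  rows: "0 0 0.4 0 0.05;0 0 0.2 0 0.2;0 0 0 0 0.4;0 0 0 0 0.6;0 0 0 0 0.75;0 0 0 0 0.8;0 0 0 0 0.8;0 0 0 0 0.8"
  force: 10

```text
clock: 27.02
ee_pos: [512.0, -14.6, 131.3]
tcp_rot: [[-0.95, 0.311, -0.0], [0.311, 0.95, 0.0], [0.0, 0.0, -1.0]]
ft_force: [0.4, 2.4, -3.1]
width: 27.6
```

```bash
python3 st.py wrist:24
```

```text
27.0167 hlv [-32.8 -39.3  46.3] yaw -1.887 F [ 0.4  2.4 -3.1] T [ 0.58 -0.01  0.  ] w 27.583428712872166 q [ 0.29  0.28 -0.39 -0.   -0.89 -2.18]
```

View pics/wrist24.png

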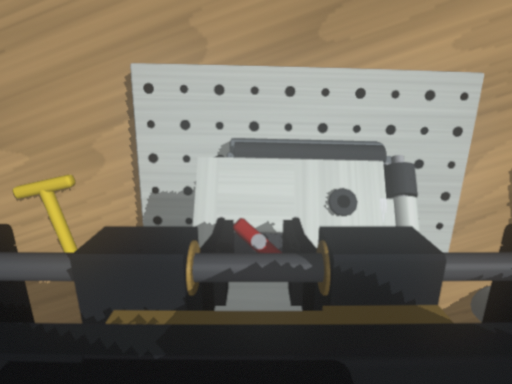

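Request:
play_rows:
  rows: "0 0 -0.3 0 0.1;0 0 -0.2 0 0.05;0 0 0 -0.12 0.05;0 0 0 -0.12 0.05;0 0 0 -0.12 0.2;0 0 0 0 0.4;0 0 0 0 0.6;0 0 0 0 0.75;0 0 0 0 0.8;0 0 0 0 0.8;0 0 0 0 0.8"
  force: 10

```text
clock: 27.98
ee_pos: [514.3, -13.6, 138.2]
tcp_rot: [[-0.999, -0.044, 0.006], [-0.044, 0.999, 0.002], [-0.006, 0.001, -1.0]]
ft_force: [1.1, 3.0, 2.6]
width: 10.2
```

```bash
python3 st.py wrist:25
```

```text
27.9833 hlv [-30.9 -37.6  53.2] yaw -1.527 F [1.1 3.  2.6] T [ 0.76 -0.43  0.05] w 10.166209176630867 q [ 0.29  0.28 -0.38  0.   -0.9  -1.82]
```

View pics/wrist25.png

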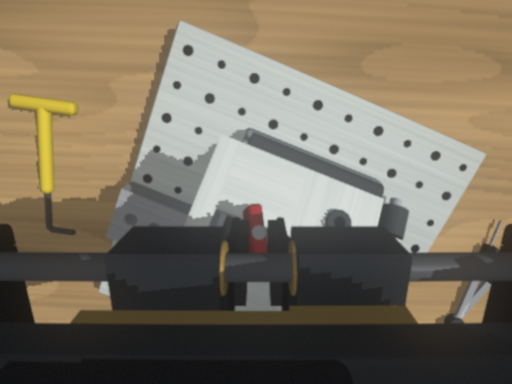

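Request:
play_rows:
  rows: "0 0 0 0 0.5;0 0 0 0 0.4;0 0 0 0.12 0.4;0 0 0 0.12 0.4;0 0 0 0.125 0.4;0 0 0 0 0.4;0 0 0 0 0.6;0 0 0 0 0.75;0 0 0 0 0.82;0 0 0 0 0.82"
  force: 8

```text
clock: 28.87
ee_pos: [512.7, -14.5, 136.5]
tcp_rot: [[-0.949, 0.314, 0.001], [0.314, 0.949, 0.0], [-0.001, 0.001, -1.0]]
ft_force: [1.4, 0.9, 0.4]
width: 10.7
```

```bash
python3 st.py wrist:26
```

```text
28.8667 hlv [-32.2 -39.   51.5] yaw -1.891 F [1.4 0.9 0.4] T [ 0.29 -0.32 -0.03] w 10.673054527764233 q [ 0.29  0.28 -0.39 -0.   -0.9  -2.18]
```

View pics/wrist26.png

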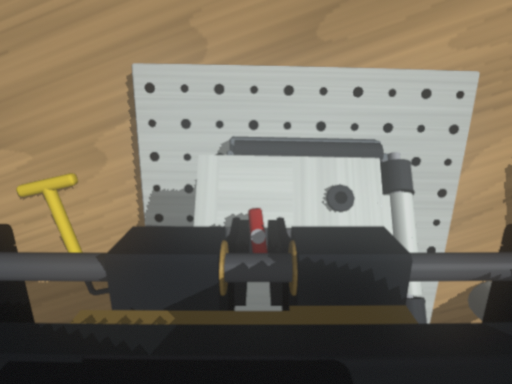

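Request:
play_rows:
  rows: "0 0 0 0 0.85;0 0 0 0 0.85;0 0 0 0 0.6;0 0 0 0 0.3;0 0 0 0 0.1;0 0 0 0 0;0 0 0 0 0;0 0 -1 0 0;0 0 -3 0 0;0 0 -3 0 0;0 0 -3 0 0;0 0 -3 0 0"

```text
clock: 29.92
ee_pos: [511.8, -15.0, 268.9]
tcp_rot: [[-0.949, 0.316, 0.001], [0.316, 0.949, -0.0], [-0.001, 0.0, -1.0]]
ft_force: [1.1, -0.4, -0.6]
width: 43.1
```

```bash
python3 st.py scene:27 wrist:27; python3 - <<'E'
from h import *
im=cv2.imread('pics/wrist27.png');cw=dict(np.load('wrist27.npz'))
big=cv2.resize(im[120:240,190:330],None,fx=5,fy=5,interpolation=cv2.INTER_CUBIC)
for th,col,z in ((1.571,(0,255,0),66.5),(1.3,(255,0,0),69.5)):
    P=[[a*np.sin(th)+w*np.cos(th),-40+a*np.cos(th)-w*np.sin(th),z] for a,w in ((16,4),(16,-4),(-16,-4),(-16,4))]
    q=(proj(cw,n2w(p0,P))-[190,120]+.5)*5;cv2.polylines(big,[q.astype(int)],True,col,1)
cv2.imwrite('pics/w27o.png',big)
E
```

```text
29.9167 hlv [-32.8 -39.8 183.9] yaw -1.892 F [ 1.1 -0.4 -0.6] T [-0.09 -0.1  -0.01] w 43.137482688609275 q [ 0.29  0.16 -0.19  0.   -1.22 -2.18]
```

View pics/w27o.png

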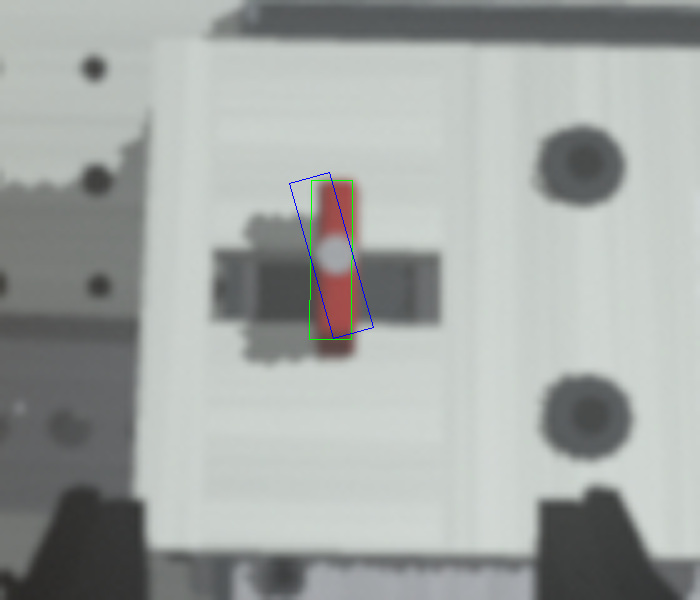

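View pics/scene27.png

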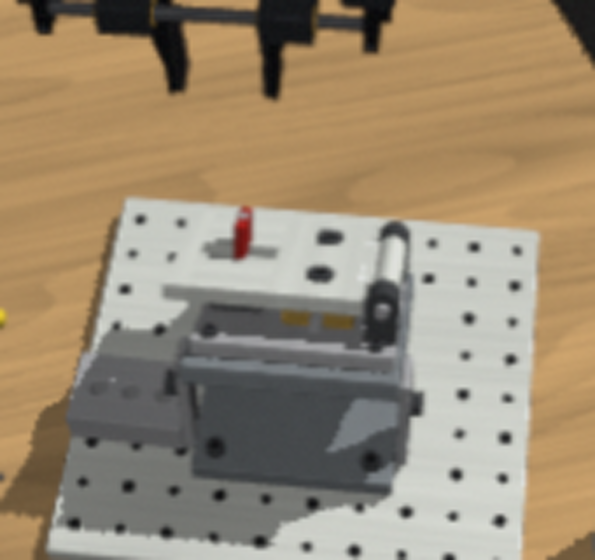

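```bash
python3 - <<'E'
from rig import arm
print(arm.hand_in())
E
```

```text
the job is handed in; nothing more can be done
None
```

The jig is closed and the wing is turned to its locked position. I handed it in at about 30 s on the robot's clock, with the gripper clear above the jig. I didn't measure the 3 mm drop into the detent.

1. **Wing in line:** I set the wing by squeezing it lightly between the pads. A first push with the shut fingers hit resistance of about 8 N, then 12 N on a second try, and didn't turn it; I never found out why. One squeeze left it at about 0.13 rad. A second, with the jaws turned slightly further, brought it to about 0.
2. **Leaf:** I swung the leaf down slowly in small steps and pressed it onto its rest with about 11 N. The wrist picture afterwards showed it lying on the closed outline with the wing through the slot.
3. **Wing locked:** I turned the wing clockwise in stages. One squeeze stalled with the wing about halfway round, so I backed off and repeated it at a smaller angle.

**Last checks:** after letting go, the wrist picture shows the wing along nest x, matching the 1.571 rad outline, with the leaf closed. The drop is inferred: the wing turns on by itself past about 1.3 rad, and its underside looks close to the leaf. I made no separate check of the tools at the end. I never moved them, and those visible in the later pictures lie as before.

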